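# Restock the shaving-soap row from the spring dispenser

### The arm

A 6-joint arm with a two-finger parallel gripper is mounted at the origin on the work surface. World frame = base frame: x ahead of the robot, y to its left, z up, the work surface at z = 0. Lengths are in mm, angles in rad, forces in N, time in s.
With the tool pointing down it reaches from about 300 to 750 mm from the base axis. Payload 8.5 kg.
Tool frame: the origin (TCP) lies at the very end of the fingers, on their centre line; the grasp point (between the pads) lies 19 mm behind it; z points along the fingers, y is the direction in which the jaws open and shut (so a half turn about z gives the same grasp; the last joint's range is limited). The gripper opens to 88 mm and grips with 3 to 60 N. Pads are 18 mm wide; open, the fingers measure 123 mm over their backs; the gripper's body (75 mm by 187 mm) begins 45 mm behind the grasp point.
Start: joints at [-1.325, 0.381, 1.297, -0, 1.464, -0.215], TCP at [244.557, -492.618, 238.748] pointing down, gripper open.
Joint ranges: [-3.11, 3.11], [-0.89, 2.33], [0.22, 2.48], [-1.42, 4.56], [0.17, 2.85], [-2.88, 2.88]. Speed limits (rad/s): [2.39, 2.39, 3.14, 3.14, 3.14, 3.14].

### API

Orientations are given as a 3x3 rotation matrix whose columns are the frame's x, y, z axes.
In Python, from plant import * gives the robot as it stands.
- The arm moves only by the tool step_arm, never from a script. Its argument "series" is a list of rows, each an object of numbers: "x", "y", "z": the shift along the tool's x, y, z in cm; "spin": the turn about the tool's z in degrees; "jaw": the finger opening in cm, from 0 to 8.81. In form: [{"x": .., "y": .., "z": .., "spin": .., "jaw": ..}, ...]. A call has 1 to 12 rows; each row shifts and turns the commanded pose from where the row before left it, along the tool's axes as they then stand; what a row does not reach is not made up. A row lasts 1/12 s, in which the tool goes at most 41.7 mm and 7.16 degrees, less where a joint would pass 70% of its speed; a pose out of reach is approached as far as the arm can. A call is refused whole if a number of a shift passes 4.17 or a number of a turn 7.16, either way. A call with a gripper value outside its range is refused whole. The fingers move at their own pace and stop on an object; the grip force is fixed at half the most. Time passes only in rows, so rows that do not move let the fingers close. It gives the time, the measured TCP pose, the force and the opening at its end, in the units of the state.
- state(): the state, without advancing time (a new reading comes with each control period).
- grab_frame(name): name is "side" or "top"; returns the picture (384x512x3 uint8, red, green, blue); there is no depth.
- camera_params(name): a dict with "vfov" (degrees; the focal length in pixels is half the picture's height over the tangent of half this angle, whatever the lens; pixels are square), "cx", "cy" (the principal point, pixels), "dist" ([k1, k2, p1, p2, k3] as OpenCV has them; the pictures are not rectified), "R" (3x3) and "t" (3): a world point X has camera coordinates R X + t. Camera axes: x right, y down, z forward; pixel columns grow to the right and rows downward; lengths in mm; the calibration is good to about 2 mm. A picture is of the moment at which its call begins. camera_params takes no time and is no camera call.
- sign_off(): hands the job in, once; it reports no verdict.
The state is a dict: "time": time; "joint_pos": joint angles; "joint_vel": joint speeds; "tau": joint torques, N m; "ee_pos": TCP position; "tool_rot": TCP orientation; "contact_force": force on the tool from outside, world axes, zero at the start; "wrist_torque": the same for the moment, N m; "finger_gap": finger opening in mm.
Only numpy, scipy, OpenCV 4.12 (cv2) and the standard library are available. Lean on these libraries where they do the work, as an engineer would, in place of code of your own. Each camera call takes 0.05 s, during which the arm holds its last target. There are 200 camera calls.

### The job

Restock the soap tray on the barber's cash desk. Lift the brass cap off the spring-loaded soap dispenser and set it down on the counter, then take the three cakes one after another off the top of the stack and push them, and any cakes left standing on the counter, foot down into the row in the wooden tray, nudging its neighbours apart until all the cakes in the tray stand upright, flat on its floor. When the dispenser is empty, put the cap back on it, fully down; leave the mug, brush, comb and clipper where they are.

Things in the scene. Friction and masses are not known exactly. Their poses are not given: they have to be found in the camera images.
- dispenser: fixed brass soap dispenser on a 110 x 80 x 12 mm dark wooden plinth; origin: underside centre, z up. Four corner posts (outline 67 mm in x, 33 mm in y) rise to 148 mm and guide the stack, whose cakes lie along its x. The top cake's top stands 174 mm above the counter, its upper 26 mm clear of the posts. A collar round the posts, 81 x 47 mm, upper face at 136 mm, carries the cap
- lifter (a joint): sprung plate under the stack, sliding up in the dispenser (m; 0: three cakes on it, plate 66 mm above the counter; 0.082: empty, at its upper stop, 148 mm). Its soft spring (14 N/m) keeps the stack's top at about 174 mm however many cakes are left: take the top one and the next rises within a second
- cap: brass cap of the dispenser: loose box open below, 81 (x) x 47 (y) x 49 mm, inside 75 x 41 x 46 mm, a 4 mm thick brim 8 mm wide round its foot, a round knob 24 mm across on top, 30 mm tall; about 150 g; origin: centre of its foot. In place, it rests on the collar: origin 136 mm above the dispenser's, x along the dispenser's x, 4 mm play each way.
- tray: fixed dark wooden display tray; origin: underside centre; the row runs along its y and the cakes lie along its x, feet on the floor 8 mm above the origin. Inside 260 mm (y) x 60 mm (x), so it holds eleven cakes with 18 mm to spare; the long walls stand only 10 mm above the floor, the end stops (46 mm wide along x) 30 mm above it. The counter 0.4 to 0.5 m straight ahead of the robot is clear
- cake1: cream cake of shaving soap, a loaf-shaped prism 56 mm long (x), 36 mm tall (z), 22 mm wide (y) at the foot tapering to 10 mm at the top; 50 g; origin: underside centre; it starts in the dispenser, cake1 lowest of three
- cake2: cream cake of shaving soap, a loaf-shaped prism 56 mm long (x), 36 mm tall (z), 22 mm wide (y) at the foot tapering to 10 mm at the top; 50 g; origin: underside centre; it starts in the dispenser, cake1 lowest of three
- cake3: cream cake of shaving soap, a loaf-shaped prism 56 mm long (x), 36 mm tall (z), 22 mm wide (y) at the foot tapering to 10 mm at the top; 50 g; origin: underside centre; it starts in the dispenser, cake1 lowest of three
- stray1: cream cake of shaving soap, a loaf-shaped prism 56 mm long (x), 36 mm tall (z), 22 mm wide (y) at the foot tapering to 10 mm at the top; 50 g; origin: underside centre; one of the one or two that stand on the counter at the start; None if absent (or held)
- stray2: cream cake of shaving soap, a loaf-shaped prism 56 mm long (x), 36 mm tall (z), 22 mm wide (y) at the foot tapering to 10 mm at the top; 50 g; origin: underside centre; one of the one or two that stand on the counter at the start; None if absent (or held)
- row1: cream cake of shaving soap, a loaf-shaped prism 56 mm long (x), 36 mm tall (z), 22 mm wide (y) at the foot tapering to 10 mm at the top; 50 g; origin: underside centre; one of six standing spaced in the tray, free to slide, row1 at the -y end; the 14 to 22 mm between feet widen by 12 mm at the tops, so a new foot enters there and wedges the neighbours apart
- row2: cream cake of shaving soap, a loaf-shaped prism 56 mm long (x), 36 mm tall (z), 22 mm wide (y) at the foot tapering to 10 mm at the top; 50 g; origin: underside centre; one of six standing spaced in the tray, free to slide, row1 at the -y end; the 14 to 22 mm between feet widen by 12 mm at the tops, so a new foot enters there and wedges the neighbours apart
- row3: cream cake of shaving soap, a loaf-shaped prism 56 mm long (x), 36 mm tall (z), 22 mm wide (y) at the foot tapering to 10 mm at the top; 50 g; origin: underside centre; one of six standing spaced in the tray, free to slide, row1 at the -y end; the 14 to 22 mm between feet widen by 12 mm at the tops, so a new foot enters there and wedges the neighbours apart
- row4: cream cake of shaving soap, a loaf-shaped prism 56 mm long (x), 36 mm tall (z), 22 mm wide (y) at the foot tapering to 10 mm at the top; 50 g; origin: underside centre; one of six standing spaced in the tray, free to slide, row1 at the -y end; the 14 to 22 mm between feet widen by 12 mm at the tops, so a new foot enters there and wedges the neighbours apart
- row5: cream cake of shaving soap, a loaf-shaped prism 56 mm long (x), 36 mm tall (z), 22 mm wide (y) at the foot tapering to 10 mm at the top; 50 g; origin: underside centre; one of six standing spaced in the tray, free to slide, row1 at the -y end; the 14 to 22 mm between feet widen by 12 mm at the tops, so a new foot enters there and wedges the neighbours apart
- row6: cream cake of shaving soap, a loaf-shaped prism 56 mm long (x), 36 mm tall (z), 22 mm wide (y) at the foot tapering to 10 mm at the top; 50 g; origin: underside centre; one of six standing spaced in the tray, free to slide, row1 at the -y end; the 14 to 22 mm between feet widen by 12 mm at the tops, so a new foot enters there and wedges the neighbours apart
- mug: white porcelain shaving mug, 84 mm across, 85 mm tall, loose, handle towards its +y; origin: underside centre; not to be moved
- brush: shaving brush with a bone handle, 42 mm across, 108 mm tall, standing loose on its bristles; origin: underside centre; not to be moved
- comb: tortoiseshell comb 170 mm (x) x 33 mm, 5 mm thick, lying loose; origin: underside near its centre; not to be moved
- clipper: chrome hand clipper 180 mm (x) x 60 mm, 16 mm thick, lying loose; origin: underside near its middle; not to be moved

How it is judged (in metres and radians):
On the way, in this order (a step that is already met when the one before it is completed fails the run):
1. the cap is off the dispenser and down on the counter (height (world z) of cap below 0.09 m and horizontal distance between cap and dispenser above 0.07 m and linear speed of cap below 0.03 m/s), for 0.2 s.
2. every cake from the dispenser and the counter stands in the tray's row, and all in the row upright on its floor (z of cake1 in the frame of tray between 0.005 and 0.0115 m and y of cake1 in the frame of tray between -0.128 and 0.128 m and x of cake1 in the frame of tray between -0.012 and 0.012 m and angle between each of cake1, cake2, cake3, stray1, stray2, row1, row2, row3, row4, row5, row6's own z axis and vertical below 0.12 rad and linear speed of each of cake1, cake2, cake3, stray1, stray2, row1, row2, row3, row4, row5, row6 below 0.03 m/s and z of cake2 in the frame of tray between 0.005 and 0.0115 m and y of cake2 in the frame of tray between -0.128 and 0.128 m and x of cake2 in the frame of tray between -0.012 and 0.012 m and z of cake3 in the frame of tray between 0.005 and 0.0115 m and y of cake3 in the frame of tray between -0.128 and 0.128 m and x of cake3 in the frame of tray between -0.012 and 0.012 m and z of stray1 in the frame of tray between 0.005 and 0.0115 m and y of stray1 in the frame of tray between -0.128 and 0.128 m and x of stray1 in the frame of tray between -0.012 and 0.012 m and z of stray2 in the frame of tray between 0.005 and 0.0115 m and y of stray2 in the frame of tray between -0.128 and 0.128 m and x of stray2 in the frame of tray between -0.012 and 0.012 m and z of row1 in the frame of tray between 0.005 and 0.0115 m and y of row1 in the frame of tray between -0.128 and 0.128 m and x of row1 in the frame of tray between -0.012 and 0.012 m and z of row2 in the frame of tray between 0.005 and 0.0115 m and y of row2 in the frame of tray between -0.128 and 0.128 m and x of row2 in the frame of tray between -0.012 and 0.012 m and z of row3 in the frame of tray between 0.005 and 0.0115 m and y of row3 in the frame of tray between -0.128 and 0.128 m and x of row3 in the frame of tray between -0.012 and 0.012 m and z of row4 in the frame of tray between 0.005 and 0.0115 m and y of row4 in the frame of tray between -0.128 and 0.128 m and x of row4 in the frame of tray between -0.012 and 0.012 m and z of row5 in the frame of tray between 0.005 and 0.0115 m and y of row5 in the frame of tray between -0.128 and 0.128 m and x of row5 in the frame of tray between -0.012 and 0.012 m and z of row6 in the frame of tray between 0.005 and 0.0115 m and y of row6 in the frame of tray between -0.128 and 0.128 m and x of row6 in the frame of tray between -0.012 and 0.012 m), for 0.2 s.
At the end, for the whole second after the job is handed in: all the cakes, those from the dispenser, those from the counter and the six of the row, stand at rest in the tray, upright within 0.12 rad, feet within 3.5 mm of its floor; the cap is at rest on the dispenser, lower rim within 4 mm of the collar, level and centred within 10 mm (all of step 2 and z of cap in the frame of dispenser between 0.132 and 0.14 m and horizontal distance between cap and dispenser below 0.01 m and angle between cap's own z axis and vertical below 0.06 rad and linear speed of cap below 0.03 m/s); the robot touches nothing.
It fails at once if the mug is moved more than 30 mm (distance of mug from where it was at the start of the episode above 0.03 m).
It fails at once if the brush is moved more than 30 mm (distance of brush from where it was at the start of the episode above 0.03 m).
It fails at once if the comb is moved more than 30 mm (distance of comb from where it was at the start of the episode above 0.03 m).
It fails at once if the clipper is moved more than 30 mm (distance of clipper from where it was at the start of the episode above 0.03 m).
Of stray1, stray2 only 1 to 2 are there at a start; the rules pass over those that are not, and their reading is None.
At some moment in a run one of cap may be knocked a few centimetres aside while the robot is not near it.
It also fails if it takes over 210 s, if anything falls off the work surface, if the arm or the gripper's body presses on something with over 40 N, if the wrist force passes 120 N, or if a joint passes its speed limit or range.

## Working session

There is one attempt and no reset: what is moved stays moved. The work goes in short steps, Python scripts to look and compute and a tool call to move; the robot and the scene stay as the last step left them, time stands still between calls to the robot, and variables do not carry over. Pictures are saved under pics/ and viewed, about 12 in all and at most 16, crops included, and the job is handed in when it is done.

Besides the shell and the picture viewer there is one more tool, called after "Call:" by a JSON object that holds its "api" and its "payload", one argument or row to a line. step_arm: Moves the arm, as the interface text tells. Its arguments: {"type":"object","properties":{"series":{"type":"array","items":{"type":"object","properties":{"x":{"type":"number"},"y":{"type":"number"},"z":{"type":"number"},"spin":{"type":"number"},"jaw":{"type":"number"}}}}},"required":["series"]}

```bash
ls; mkdir -p pics
python3 - <<'E'
from plant import *
import cv2
s=state(); print(s['time'],s['ee_pos'],s['tool_rot'],s['finger_gap'])
for n in("side","top"):
    p=camera_params(n); print(n,p)
    cv2.imwrite(f'pics/{n}0.png',grab_frame(n)[:,:,::-1])
a=cv2.imread('pics/top0.png');b=cv2.imread('pics/side0.png')
E
```

```text
pics
0.0 [ 244.50123732 -492.35866351  238.15744403] [[ 8.95676909e-01  4.44705243e-01 -3.47835508e-04]
 [ 4.44705279e-01 -8.95675910e-01  1.37109063e-03]
 [ 2.98183304e-04 -1.38273850e-03 -9.99999000e-01]] 88.34396751867118
side {'vfov': 54.9196565943059, 'cx': 255.19096733766543, 'cy': 192.23524871672277, 'dist': array([-0.00236766,  0.        ,  0.        ,  0.        ,  0.        ]), 'R': array([[-0.897037  , -0.44188651, -0.00780532],
       [-0.27050318,  0.56292112, -0.78099158],
       [ 0.34950343, -0.69846698, -0.62449278]]), 't': array([524.85701589, 238.46462213, 817.10072854])}
top {'vfov': 55.866863964022485, 'cx': 255.0935617684699, 'cy': 188.973128018325, 'dist': array([0.01475638, 0.        , 0.        , 0.        , 0.        ]), 'R': array([[ 0.02964486, -0.99908917, -0.03069223],
       [-0.99348165, -0.02606942, -0.11097119],
       [ 0.11006999,  0.0337819 , -0.99334958]]), 't': array([ 10.09134841, 601.77419346, 823.70774121])}
```

Run:
```python
import cv2
for n in("side","top"):
    cv2.imwrite(f'pics/{n}0b.png',cv2.resize(cv2.imread(f'pics/{n}0.png'),(800,600),interpolation=cv2.INTER_CUBIC))
```

```text
(no output)
```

View pics/top0b.png

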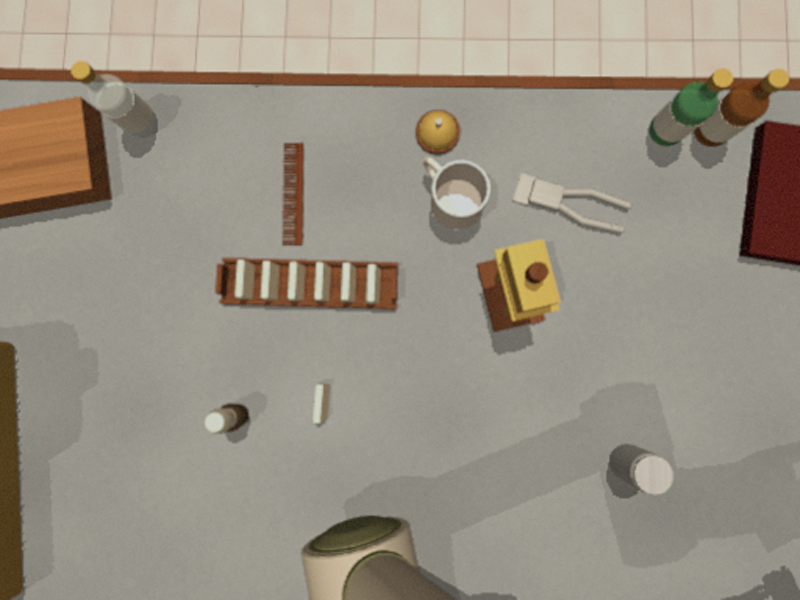

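View pics/side0b.png

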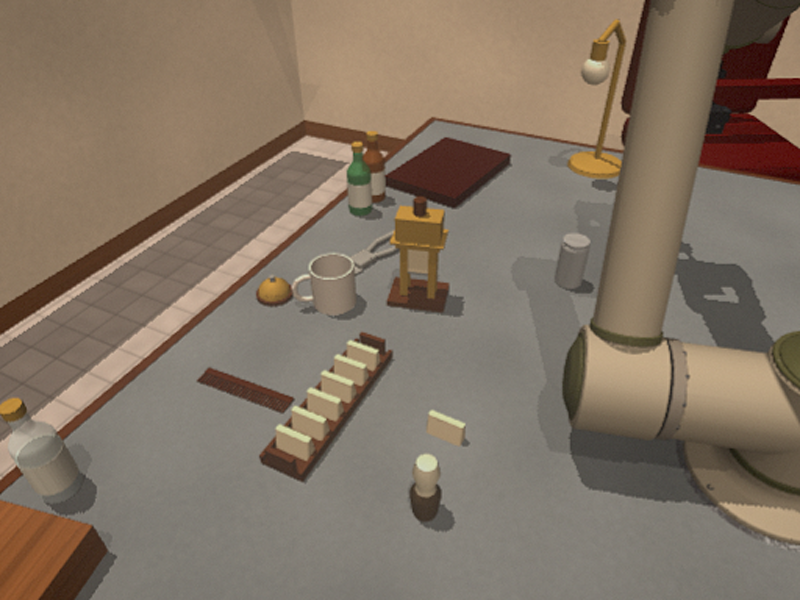

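Top view, in 800 px coordinates: the cap knob is at (537,270), the tray runs from (222,283) to (395,285), the stray stands at (320,404) and the brush at (225,418). The side view shows a single stray and the same layout. Next I'll measure with masks and rays.

```bash
cat > h.py <<'E'
import numpy as np, cv2
from plant import *
def ray(cam,uv,z):
    p=camera_params(cam);f=192/np.tan(np.radians(p['vfov']/2))
    K=np.array([[f,0,p['cx']],[0,f,p['cy']],[0,0,1]])
    n=cv2.undistortPoints(np.float64(uv).reshape(-1,1,2),K,np.float64(p['dist'])).reshape(-1,2)
    d=np.c_[n,np.ones(len(n))]@p['R']; c=-p['R'].T@p['t']
    return (c+d*((z-c[2])/d[:,2])[:,None])[:,:2]
def proj(cam,X):
    p=camera_params(cam);f=192/np.tan(np.radians(p['vfov']/2))
    K=np.array([[f,0,p['cx']],[0,f,p['cy']],[0,0,1]])
    return cv2.projectPoints(np.float64(X).reshape(-1,1,3),cv2.Rodrigues(p['R'])[0],p['t'],K,np.float64(p['dist']))[0].reshape(-1,2)
def rect(cam,cnt,z):
    P=ray(cam,cnt.reshape(-1,2),z).astype(np.float32)
    (c,s,a)=cv2.minAreaRect(P)
    if s[0]<s[1]: s=(s[1],s[0]);a+=90
    return np.round(c,1),np.round(s,1),round((a+90)%180-90,1)  # centre, long/short, angle of long axis from world x
def comps(m,lo=20):
    cs,_=cv2.findContours(m.astype(np.uint8),cv2.RETR_EXTERNAL,cv2.CHAIN_APPROX_NONE)
    return [c for c in cs if cv2.contourArea(c)>lo]
E
python3 - <<'E'
from h import *
im=cv2.imread('pics/top0.png'); hsv=cv2.cvtColor(im,cv2.COLOR_BGR2HSV).astype(int)
H,S,V=hsv[...,0],hsv[...,1],hsv[...,2]
for uv in [(156,179),(153,165),(205,259),(344,173),(330,170),(340,160),(320,190)]: print(uv,hsv[uv[1],uv[0]])
roi=np.zeros(H.shape,bool); roi[150:290,130:370]=1
print('bright'); 
for c in comps(roi&(V>205)&(S<60)): print(cv2.boundingRect(c),rect('top',c,44),rect('top',c,36))
print('brown')
for c in comps(roi&(S>110)&(V<150)&(H<15)|roi&(H>170)&(S>110),20): print(cv2.boundingRect(c),rect('top',c,38),rect('top',c,215),rect('top',c,12))
print('yellow')
for c in comps(roi&(H>18)&(H<32)&(S>120)&(V>90)): print(cv2.boundingRect(c),rect('top',c,185))
print('bright yellow')
for c in comps(roi&(H>18)&(H<32)&(S>120)&(V>200)): print(cv2.boundingRect(c),rect('top',c,185))
o=[cv2.resize(im[y:y+110,x:x+130],None,fx=3,fy=3,interpolation=cv2.INTER_CUBIC) for x,y in((135,140),(285,125))]
cv2.imwrite('pics/c1.png',np.hstack(o))
E
```

```text
(156, 179) [ 20  72 131]
(153, 165) [ 14  82 140]
(205, 259) [ 33  31 183]
(344, 173) [ 11 167 113]
(330, 170) [ 24 138 204]
(340, 160) [ 23 139 204]
(320, 190) [ 12 183  88]
bright
(132, 265, 10, 10) (array([406.7, 293.7]), array([21. , 20.3]), -88.2) (array([405.8, 296.5]), array([21.2, 20.5]), -88.2)
(201, 247, 5, 23) (array([437.5, 141.8]), array([50.2,  5.8]), -2.2) (array([436.8, 143.1]), array([50.7,  5.8]), -2.2)
(236, 170, 3, 22) (array([619.1,  69.7]), array([49.8,  4.7]), 2.0) (array([620.2,  70.3]), array([50.2,  4.8]), 2.0)
(219, 169, 4, 22) (array([620.5, 108.1]), array([50. ,  5.8]), -0.5) (array([621.5, 109.2]), array([50.5,  5.8]), -0.5)
(202, 169, 4, 22) (array([619.4, 148.6]), array([50.1,  5.5]), -0.5) (array([620.5, 150. ]), array([50.6,  5.6]), -0.5)
(185, 169, 4, 21) (array([619.6, 188.9]), array([47.8,  5.6]), -0.4) (array([620.7, 190.7]), array([48.2,  5.6]), -0.4)
(168, 168, 4, 22) (array([619.8, 229.9]), array([50.2,  5.7]), 0.0) (array([620.8, 232.1]), array([50.7,  5.7]), 0.0)
(152, 167, 3, 22) (array([621.1, 268.9]), array([50.2,  4.8]), 3.5) (array([622.2, 271.4]), array([50.7,  4.8]), 3.5)
brown
(337, 168, 13, 13) (array([ 641. , -179.1]), array([30.2, 24.7]), -44.7) (array([ 613. , -142.1]), array([23.9, 19.6]), -44.7) (array([ 645.1, -184.5]), array([31.2, 25.5]), -44.7)
(306, 167, 42, 45) (array([ 611.1, -139.1]), array([105.1,  75.4]), 15.4) (array([ 589.3, -110.5]), array([83.1, 59.7]), 15.4) (array([ 614.3, -143.4]), array([108.3,  77.7]), 15.4)
(138, 166, 116, 32) (array([616.4, 168.6]), array([275. ,  69.7]), 89.8) (array([593.5, 132.9]), array([217.5,  55.1]), 89.8) (array([619.7, 173.8]), array([283.4,  71.8]), 89.8)
yellow
(317, 154, 41, 52) (array([ 608.1, -136.4]), array([90.6, 64.5]), 15.0)
bright yellow
(326, 154, 32, 44) (array([ 615.8, -144.1]), array([78.7, 43.9]), 14.8)
```

View pics/c1.png

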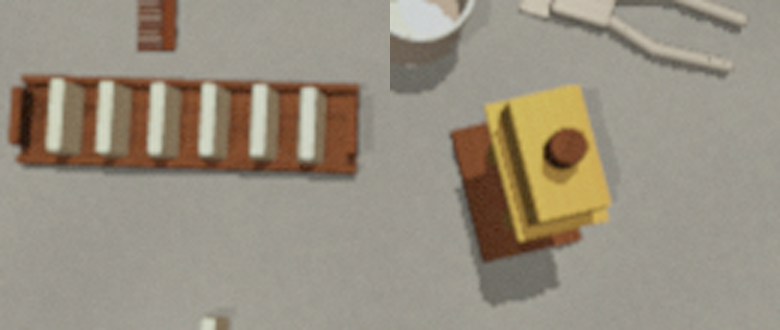

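Measured: the dispenser and cap are at about (615,-143.5) with yaw 15°. The tray centre is about (620,169.5). The row cakes sit at y 70, 108, 149, 189, 230 and 269, leaving gaps of 16–19 mm. The stray is at (437,143), yaw −2°. The sizes agree with those given, so I'll move towards the cap.

Call:
{"api": "step_arm", "payload": {
  "series": [
    {"x":3.5,"y":-1.05,"z":-0.7},
    {"x":3.5,"y":-1.05,"z":-0.7},
    {"x":3.5,"y":-1.05,"z":-0.7},
    {"x":3.5,"y":-1.05,"z":-0.7},
    {"x":3.5,"y":-1.05,"z":-0.7},
    {"x":3.5,"y":-1.05,"z":-0.7},
    {"x":3.5,"y":-1.05,"z":-0.7},
    {"x":3.5,"y":-1.05,"z":-0.7},
    {"x":3.5,"y":-1.05,"z":-0.7},
    {"x":3.5,"y":-1.05,"z":-0.7},
    {"x":3.5,"y":-1.05},
    {"x":3.5,"y":-1.05}
  ]
}}

```text
invalid input at $.series[0]: expected keys x, y, z, spin, jaw
```

Call:
{"api": "step_arm", "payload": {
  "series": [
    {"spin":-7.15},
    {"spin":-7.15},
    {"spin":-7.15},
    {"spin":-7.15},
    {"spin":-7.15},
    {"spin":-7.15},
    {"spin":-7.15},
    {"spin":-7.15},
    {"spin":-7.15},
    {"spin":-7.15},
    {"spin":-7.15},
    {}
  ]
}}

```text
invalid input at $.series[0]: expected keys x, y, z, spin, jaw
```

```bash
cat > d.py <<'E'
import sys
from h import *
s=state();R=s['tool_rot'];p=s['ee_pos']
yaw=np.degrees(np.arctan2(R[1,1],R[0,1]))
print('t',round(s['time'],2),'tcp',np.round(p,1),'jaw-axis yaw',round(yaw,1),'tilt',np.round(R[:2,2],3),'gap',round(s['finger_gap'],1),'F',np.round(s['contact_force'],1),'q6',np.round(s['joint_pos'],2))
for a in sys.argv[1:]:
    v=[float(k) for k in a.split(',')]
    print(a,'tool cm',np.round(R.T@(np.array(v[:3])-p)/10,2),'spin',round(yaw-v[3],1) if len(v)>3 else '')
E
python3 d.py 614.5,-143,250,15 614.5,-143,187,15
```

```text
t 0.1 tcp [ 244.5 -492.4  238.2] jaw-axis yaw -63.6 tilt [-0.     0.001] gap 88.5 F [-0.9  0.  -1.3] q6 [-1.33  0.38  1.3   0.    1.46 -0.22]
614.5,-143,250,15 tool cm [ 48.68 -14.84  -1.15] spin -78.6
614.5,-143,187,15 tool cm [ 48.68 -14.84   5.15] spin -78.6
```

Call:
{"api": "step_arm", "payload": {
  "series": [
    {"x":3.5,"y":-1.05,"z":-0.7,"spin":0,"jaw":8.8},
    {"x":3.5,"y":-1.05,"z":-0.7,"spin":0,"jaw":8.8},
    {"x":3.5,"y":-1.05,"z":-0.7,"spin":0,"jaw":8.8},
    {"x":3.5,"y":-1.05,"z":-0.7,"spin":0,"jaw":8.8},
    {"x":3.5,"y":-1.05,"z":-0.7,"spin":0,"jaw":8.8},
    {"x":3.5,"y":-1.05,"z":-0.7,"spin":0,"jaw":8.8},
    {"x":3.5,"y":-1.05,"z":-0.7,"spin":0,"jaw":8.8},
    {"x":3.5,"y":-1.05,"z":-0.7,"spin":0,"jaw":8.8},
    {"x":3.5,"y":-1.05,"z":-0.7,"spin":0,"jaw":8.8},
    {"x":3.5,"y":-1.05,"z":-0.7,"spin":0,"jaw":8.8},
    {"x":3.5,"y":-1.05,"z":0,"spin":0,"jaw":8.8},
    {"x":3.5,"y":-1.05,"z":0,"spin":0,"jaw":8.8}
  ]
}}

```text
time: 1.1
ee_pos: [565.8, -191.4, 308.9]
tool_rot: [[0.896, 0.445, 0.0], [0.445, -0.896, -0.0], [0.0, 0.0, -1.0]]
contact_force: [-0.3, -0.4, -1.0]
finger_gap: 88.2
```

Call:
{"api": "step_arm", "payload": {
  "series": [
    {"x":0,"y":0,"z":0,"spin":-7.15,"jaw":8.8},
    {"x":0,"y":0,"z":0,"spin":-7.15,"jaw":8.8},
    {"x":0,"y":0,"z":0,"spin":-7.15,"jaw":8.8},
    {"x":0,"y":0,"z":0,"spin":-7.15,"jaw":8.8},
    {"x":0,"y":0,"z":0,"spin":-7.15,"jaw":8.8},
    {"x":0,"y":0,"z":0,"spin":-7.15,"jaw":8.8},
    {"x":0,"y":0,"z":0,"spin":-7.15,"jaw":8.8},
    {"x":0,"y":0,"z":0,"spin":-7.15,"jaw":8.8},
    {"x":0,"y":0,"z":0,"spin":-7.15,"jaw":8.8},
    {"x":0,"y":0,"z":0,"spin":-7.15,"jaw":8.8},
    {"x":0,"y":0,"z":0,"spin":-7.15,"jaw":8.8},
    {"x":0,"y":0,"z":0,"spin":0,"jaw":8.8}
  ]
}}

```text
time: 2.1
ee_pos: [564.6, -193.0, 308.3]
tool_rot: [[-0.264, 0.965, -0.001], [0.965, 0.264, 0.0], [0.001, -0.001, -1.0]]
contact_force: [0.3, 0.1, -0.5]
finger_gap: 87.8
```

```bash
python3 d.py 614.5,-143,250,15 614.5,-143,187,15
python3 - <<'E'
from h import *
a=grab_frame('top')[:,:,::-1]; cv2.imwrite('pics/top1.png',a)
E
```

```text
t 2.1 tcp [ 564.6 -193.   308.3] jaw-axis yaw 15.3 tilt [-0.001  0.   ] gap 87.8 F [ 0.3  0.1 -0.5] q6 [-0.53  0.43  1.02  0.    1.69 -0.79]
614.5,-143,250,15 tool cm [3.5  6.13 5.83] spin 0.3
614.5,-143,187,15 tool cm [ 3.49  6.14 12.13] spin 0.3
```

Call:
{"api": "step_arm", "payload": {
  "series": [
    {"x":1.17,"y":2.05,"z":0.7,"spin":0,"jaw":6},
    {"x":1.17,"y":2.05,"z":0.7,"spin":0,"jaw":6},
    {"x":1.16,"y":2.03,"z":0.7,"spin":0.3,"jaw":6},
    {"x":0,"y":0,"z":1.5,"spin":0,"jaw":6},
    {"x":0,"y":0,"z":1.5,"spin":0,"jaw":6},
    {"x":0,"y":0,"z":0,"spin":0,"jaw":6}
  ]
}}

```text
time: 2.65
ee_pos: [614.2, -142.6, 254.5]
tool_rot: [[-0.251, 0.968, -0.005], [0.968, 0.251, 0.002], [0.004, -0.005, -1.0]]
contact_force: [0.5, 0.3, -0.6]
finger_gap: 59.9
```

```bash
python3 d.py
python3 - <<'E'
from h import *
im=cv2.imread('pics/side0.png'); hsv=cv2.cvtColor(im,cv2.COLOR_BGR2HSV).astype(int);H,S,V=hsv[...,0],hsv[...,1],hsv[...,2]
roi=np.zeros(H.shape,bool); roi[124:137,262:276]=1
c=comps(roi&(V<110),10); print([cv2.boundingRect(k) for k in c])
x,y,w,h=cv2.boundingRect(max(c,key=cv2.contourArea))
print(ray('side',[[x+(w-1)/2,y+(h-1)/2]],200), proj('side',[[614.5,-143,215],[614.5,-143,185]]))
print('knob top view',proj('top',[[614.5,-143,215]]))
E
```

```text
t 2.65 tcp [ 614.2 -142.6  254.5] jaw-axis yaw 14.6 tilt [-0.005  0.002] gap 59.9 F [ 0.5  0.3 -0.6] q6 [-0.42  0.52  1.02 -0.    1.61 -0.67]
[(262, 124, 14, 13)]
[[ 617.94238065 -152.95158397]] [[268.20532814 126.98808843]
 [268.05078686 136.70738605]]
knob top view [[343.73465031 173.43410149]]
```

Call:
{"api": "step_arm", "payload": {
  "series": [
    {"x":0,"y":0,"z":2,"spin":0,"jaw":6},
    {"x":0,"y":0,"z":2,"spin":0,"jaw":6},
    {"x":0,"y":0,"z":1.5,"spin":0,"jaw":6},
    {"x":0,"y":0,"z":1,"spin":0,"jaw":6},
    {"x":0,"y":0,"z":0,"spin":0,"jaw":6},
    {"x":0,"y":0,"z":0,"spin":0,"jaw":1.5},
    {"x":0,"y":0,"z":0,"spin":0,"jaw":1.5},
    {"x":0,"y":0,"z":0,"spin":0,"jaw":1.5},
    {"x":0,"y":0,"z":0,"spin":0,"jaw":1.5},
    {"x":0,"y":0,"z":0,"spin":0,"jaw":1.5},
    {"x":0,"y":0,"z":0,"spin":0,"jaw":1.5},
    {"x":0,"y":0,"z":0,"spin":0,"jaw":1.5}
  ]
}}

```text
time: 3.65
ee_pos: [614.8, -143.4, 193.0]
tool_rot: [[-0.254, 0.967, 0.0], [0.967, 0.254, -0.0], [-0.0, -0.0, -1.0]]
contact_force: [-1.8, 0.7, 1.8]
finger_gap: 23.0
```

```bash
python3 d.py
```

```text
t 3.65 tcp [ 614.8 -143.4  193. ] jaw-axis yaw 14.7 tilt [ 0. -0.] gap 23.0 F [-1.8  0.7  1.8] q6 [-0.42  0.56  1.13 -0.    1.45 -0.67]
```

Call:
{"api": "step_arm", "payload": {
  "series": [
    {"x":0,"y":0,"z":-1.5,"spin":0,"jaw":1.5},
    {"x":0,"y":0,"z":-2.5,"spin":0,"jaw":1.5},
    {"x":0,"y":0,"z":-2.5,"spin":0,"jaw":1.5},
    {"x":0,"y":0,"z":-2.5,"spin":0,"jaw":1.5},
    {"x":0,"y":0,"z":-1.5,"spin":0,"jaw":1.5},
    {"x":2.4,"y":-1.8,"z":0,"spin":0,"jaw":1.5},
    {"x":2.4,"y":-1.8,"z":0,"spin":0,"jaw":1.5},
    {"x":2.4,"y":-1.8,"z":0,"spin":0,"jaw":1.5},
    {"x":2.4,"y":-1.8,"z":0,"spin":0,"jaw":1.5},
    {"x":2.4,"y":-1.8,"z":0,"spin":0,"jaw":1.5},
    {"x":2.4,"y":-1.8,"z":0,"spin":0,"jaw":1.5},
    {"x":2.2,"y":-1.9,"z":0,"spin":0,"jaw":1.5}
  ]
}}

```text
time: 4.65
ee_pos: [448.4, -14.0, 297.5]
tool_rot: [[-0.255, 0.967, -0.0], [0.967, 0.255, 0.0], [0.0, -0.0, -1.0]]
contact_force: [-0.0, 0.5, -1.0]
finger_gap: 23.3
```

Call:
{"api": "step_arm", "payload": {
  "series": [
    {"x":0,"y":0,"z":2,"spin":0,"jaw":1.5},
    {"x":0,"y":0,"z":3,"spin":0,"jaw":1.5},
    {"x":0,"y":0,"z":3,"spin":0,"jaw":1.5},
    {"x":0,"y":0,"z":3,"spin":0,"jaw":1.5},
    {"x":0,"y":0,"z":3,"spin":0,"jaw":1.5},
    {"x":0,"y":0,"z":3,"spin":0,"jaw":1.5},
    {"x":0,"y":0,"z":2,"spin":0,"jaw":1.5},
    {"x":0,"y":0,"z":1,"spin":0,"jaw":1.5},
    {"x":0,"y":0,"z":0,"spin":0,"jaw":1.5},
    {"x":0,"y":0,"z":0,"spin":0,"jaw":1.5}
  ]
}}

```text
time: 5.48
ee_pos: [449.8, -15.1, 97.8]
tool_rot: [[-0.255, 0.967, -0.001], [0.967, 0.255, 0.0], [0.0, -0.0, -1.0]]
contact_force: [0.9, 0.6, -1.1]
finger_gap: 23.2
```

```bash
python3 d.py 450,-15,58
```

```text
t 5.48 tcp [449.8 -15.1  97.8] jaw-axis yaw 14.7 tilt [-0.001  0.   ] gap 23.2 F [ 0.9  0.6 -1.1] q6 [-0.3   0.38  1.78  0.    0.98 -0.56]
450,-15,58 tool cm [0.   0.02 3.98] spin
```

Call:
{"api": "step_arm", "payload": {
  "series": [
    {"x":0,"y":0,"z":1.5,"spin":0,"jaw":1.5},
    {"x":0,"y":0,"z":1.2,"spin":0,"jaw":1.5},
    {"x":0,"y":0,"z":0.7,"spin":0,"jaw":1.5},
    {"x":0,"y":0,"z":0.4,"spin":0,"jaw":1.5},
    {"x":0,"y":0,"z":0.15,"spin":0,"jaw":1.5},
    {"x":0,"y":0,"z":0,"spin":0,"jaw":1.5},
    {"x":0,"y":0,"z":0,"spin":0,"jaw":1.5}
  ]
}}

```text
time: 6.07
ee_pos: [450.1, -15.2, 58.8]
tool_rot: [[-0.255, 0.967, 0.001], [0.967, 0.255, -0.0], [-0.001, 0.001, -1.0]]
contact_force: [0.3, 0.3, -1.0]
finger_gap: 23.0
```

Call:
{"api": "step_arm", "payload": {
  "series": [
    {"x":0,"y":0,"z":0.1,"spin":0,"jaw":1.5},
    {"x":0,"y":0,"z":0.1,"spin":0,"jaw":1.5},
    {"x":0,"y":0,"z":0,"spin":0,"jaw":1.5},
    {"x":0,"y":0,"z":0,"spin":0,"jaw":1.5}
  ]
}}

```text
time: 6.4
ee_pos: [449.8, -15.2, 56.8]
tool_rot: [[-0.255, 0.967, 0.001], [0.967, 0.255, -0.0], [-0.001, 0.0, -1.0]]
contact_force: [-2.9, -0.9, 5.7]
finger_gap: 23.5
```

Call:
{"api": "step_arm", "payload": {
  "series": [
    {"x":0,"y":0,"z":0,"spin":0,"jaw":6},
    {"x":0,"y":0,"z":0,"spin":0,"jaw":6},
    {"x":0,"y":0,"z":0,"spin":0,"jaw":6},
    {"x":0,"y":0,"z":-2,"spin":0,"jaw":6},
    {"x":0,"y":0,"z":-3.5,"spin":0,"jaw":7.5},
    {"x":0,"y":0,"z":-4,"spin":0,"jaw":7.5},
    {"x":0,"y":0,"z":-4,"spin":0,"jaw":7.5},
    {"x":0,"y":0,"z":-4,"spin":0,"jaw":7.5},
    {"x":0,"y":0,"z":-2,"spin":0,"jaw":7.5}
  ]
}}

```text
time: 7.15
ee_pos: [450.5, -15.2, 255.8]
tool_rot: [[-0.255, 0.967, 0.006], [0.967, 0.255, -0.002], [-0.003, 0.006, -1.0]]
contact_force: [-0.0, -0.2, 0.2]
finger_gap: 74.5
```

Call:
{"api": "step_arm", "payload": {
  "series": [
    {"x":-2.4,"y":1.8,"z":0,"spin":0,"jaw":7.5},
    {"x":-2.4,"y":1.8,"z":0,"spin":0,"jaw":7.5},
    {"x":-2.4,"y":1.8,"z":0,"spin":0,"jaw":7.5},
    {"x":-2.4,"y":1.8,"z":0,"spin":0,"jaw":7.5},
    {"x":-2.4,"y":1.8,"z":0,"spin":0,"jaw":7.5},
    {"x":-2.4,"y":1.8,"z":0,"spin":0,"jaw":7.5},
    {"x":0,"y":0,"z":0,"spin":0,"jaw":7.5}
  ]
}}

```text
time: 7.73
ee_pos: [593.4, -129.9, 249.6]
tool_rot: [[-0.253, 0.968, -0.0], [0.968, 0.253, -0.0], [-0.0, -0.0, -1.0]]
contact_force: [-0.3, -0.7, -0.4]
finger_gap: 75.1
```

```bash
python3 - <<'E'
from h import *
for n in('top','side'): cv2.imwrite(f'pics/{n}2.png',grab_frame(n)[:,:,::-1])
t=cv2.imread('pics/top2.png');s=cv2.imread('pics/side2.png')
cv2.imwrite('pics/c2.png',np.hstack([cv2.resize(t[100:340,120:400],(420,360)),cv2.resize(s[90:330,160:400],(360,360))]))
E
python3 d.py 614.5,-143,152,15
```

```text
t 7.83 tcp [ 590.9 -127.2  250.3] jaw-axis yaw 14.7 tilt [-0.001  0.001] gap 74.6 F [-0.5  0.4 -0.7] q6 [-0.41  0.47  1.11  0.    1.56 -0.66]
614.5,-143,152,15 tool cm [-2.14  1.89  9.83] spin -0.3
```

View pics/c2.png

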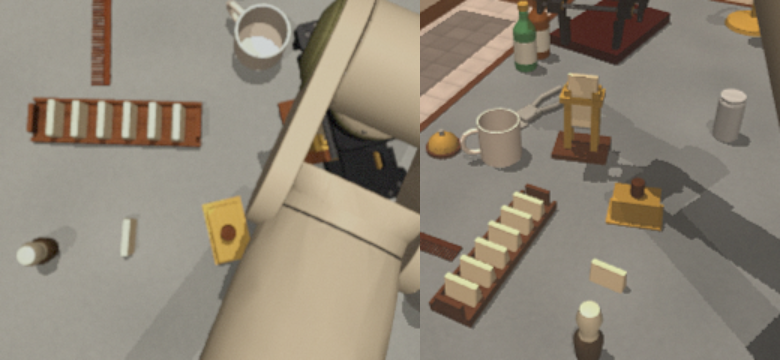

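Crops: the cap stands on the counter (side crop 637,205), the top cake stands proud of the posts (583,85), and there is only one stray. Next is the first cake from the dispenser.

Call:
{"api": "step_arm", "payload": {
  "series": [
    {"x":-1.07,"y":0.95,"z":0,"spin":0,"jaw":7.5},
    {"x":-1.07,"y":0.94,"z":0,"spin":-0.3,"jaw":7.5},
    {"x":0,"y":0,"z":2,"spin":0,"jaw":7.5},
    {"x":0,"y":0,"z":3,"spin":0,"jaw":7.5},
    {"x":0,"y":0,"z":2,"spin":0,"jaw":7.5},
    {"x":0,"y":0,"z":1.5,"spin":0,"jaw":7.5},
    {"x":0,"y":0,"z":0.8,"spin":0,"jaw":7.5},
    {"x":0,"y":0,"z":0.3,"spin":0,"jaw":7.5},
    {"x":0,"y":0,"z":0,"spin":0,"jaw":7.5},
    {"x":0,"y":0,"z":0,"spin":0,"jaw":7.5}
  ]
}}

```text
time: 8.67
ee_pos: [614.8, -142.6, 156.5]
tool_rot: [[-0.26, 0.966, 0.002], [0.966, 0.26, -0.001], [-0.001, 0.001, -1.0]]
contact_force: [0.2, -0.0, 0.5]
finger_gap: 74.9
```

```bash
python3 d.py 614.5,-143,152,15
python3 - <<'E'
from h import *
s=grab_frame('side')[:,:,::-1]
cv2.imwrite('pics/c3.png',cv2.resize(s[110:210,220:330],(770,700))[:600])
E
```

```text
t 8.67 tcp [ 614.8 -142.6  156.5] jaw-axis yaw 15.1 tilt [ 0.002 -0.001] gap 74.9 F [ 0.2 -0.   0.5] q6 [-0.42  0.59  1.19  0.    1.37 -0.68]
614.5,-143,152,15 tool cm [-0.03 -0.04  0.45] spin 0.1
```

View pics/c3.png

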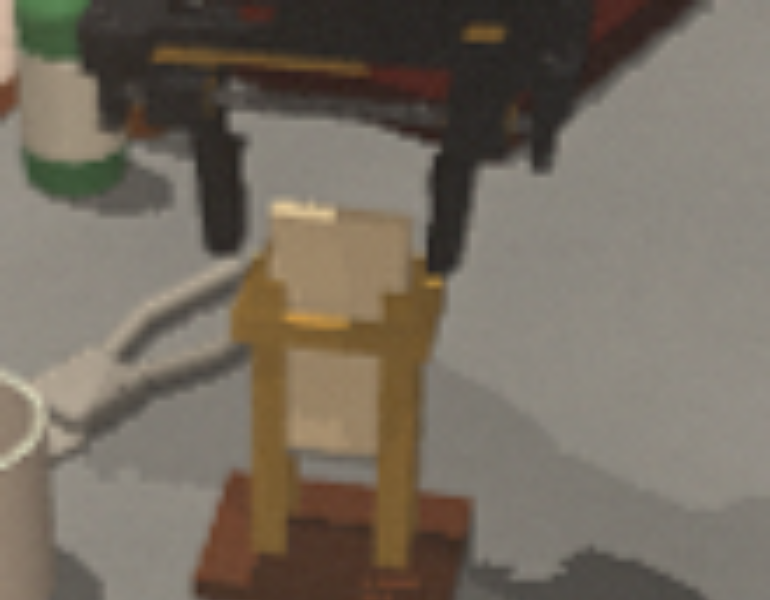

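The fingers straddle the cake (left tip 222,250; right tip 440,270; cake 270–410). I'll lower slightly and grip.

Call:
{"api": "step_arm", "payload": {
  "series": [
    {"x":0,"y":0,"z":0.3,"spin":0,"jaw":7.5},
    {"x":0,"y":0,"z":0,"spin":0,"jaw":7.5},
    {"x":0,"y":0,"z":0,"spin":0,"jaw":5},
    {"x":0,"y":0,"z":0,"spin":0,"jaw":5},
    {"x":0,"y":0,"z":0,"spin":0,"jaw":5},
    {"x":0,"y":0,"z":0,"spin":0,"jaw":5},
    {"x":0,"y":0,"z":0,"spin":0,"jaw":5}
  ]
}}

```text
time: 9.3
ee_pos: [614.3, -142.8, 152.3]
tool_rot: [[-0.26, 0.966, -0.001], [0.966, 0.26, -0.0], [0.0, -0.001, -1.0]]
contact_force: [-2.7, -0.7, 0.7]
finger_gap: 55.6
```

Call:
{"api": "step_arm", "payload": {
  "series": [
    {"x":0,"y":0,"z":-0.5,"spin":0,"jaw":5},
    {"x":0,"y":0,"z":-1,"spin":0,"jaw":5},
    {"x":0,"y":0,"z":-1.5,"spin":0,"jaw":5},
    {"x":0,"y":0,"z":-2,"spin":0,"jaw":5},
    {"x":0,"y":0,"z":-2,"spin":0,"jaw":5},
    {"x":0,"y":0,"z":-1.5,"spin":5,"jaw":5},
    {"x":0,"y":0,"z":0,"spin":5,"jaw":5},
    {"x":0,"y":0,"z":0,"spin":5,"jaw":5},
    {"x":3,"y":0.1,"z":0,"spin":0,"jaw":5},
    {"x":3,"y":0.1,"z":0,"spin":0,"jaw":5},
    {"x":3,"y":0.1,"z":0,"spin":0,"jaw":5},
    {"x":3,"y":0.1,"z":0,"spin":0,"jaw":5}
  ]
}}

```text
time: 10.3
ee_pos: [618.6, -21.5, 238.4]
tool_rot: [[-0.001, 1.0, 0.002], [1.0, 0.001, -0.0], [-0.0, 0.002, -1.0]]
contact_force: [0.6, 0.5, -0.9]
finger_gap: 55.9
```

Call:
{"api": "step_arm", "payload": {
  "series": [
    {"x":3,"y":0.1,"z":1,"spin":0,"jaw":5},
    {"x":3,"y":0,"z":2,"spin":0,"jaw":5},
    {"x":3,"y":0,"z":2,"spin":0,"jaw":5},
    {"x":2,"y":0,"z":2,"spin":0,"jaw":5},
    {"x":0,"y":0,"z":2,"spin":0,"jaw":5},
    {"x":0,"y":0,"z":2,"spin":0,"jaw":5},
    {"x":0,"y":0,"z":2,"spin":0,"jaw":5},
    {"x":0,"y":0,"z":1,"spin":0,"jaw":5},
    {"x":0,"y":0,"z":0,"spin":0,"jaw":5},
    {"x":0,"y":0,"z":0,"spin":0,"jaw":5}
  ]
}}

```text
time: 11.13
ee_pos: [619.9, 87.2, 98.1]
tool_rot: [[-0.001, 1.0, 0.001], [1.0, 0.001, 0.0], [0.0, 0.001, -1.0]]
contact_force: [-0.1, -1.0, -0.2]
finger_gap: 55.6
```

```bash
python3 d.py 619.5,88.9,80,0
python3 - <<'E'
from h import *
for n in('top','side'): cv2.imwrite(f'pics/{n}3.png',grab_frame(n)[:,:,::-1])
t=cv2.imread('pics/top3.png');s=cv2.imread('pics/side3.png')
cv2.imwrite('pics/c4.png',np.hstack([cv2.resize(t[130:230,130:270],(420,300)),cv2.resize(s[190:310,160:280],(360,360))[:300]]))
E
```

```text
t 11.13 tcp [619.9  87.2  98.1] jaw-axis yaw 0.0 tilt [0.001 0.   ] gap 55.6 F [-0.1 -1.  -0.2] q6 [-0.05  0.63  1.28  0.    1.23 -0.05]
619.5,88.9,80,0 tool cm [ 0.17 -0.04  1.81] spin 0.0
```

View pics/c4.png

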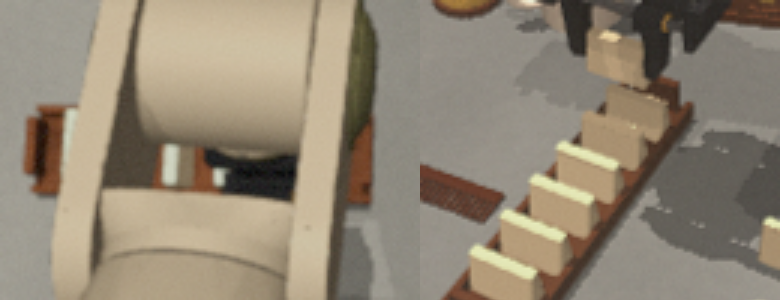

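Run:
```python
from h import *
im=cv2.imread('pics/side0.png'); hsv=cv2.cvtColor(im,cv2.COLOR_BGR2HSV).astype(int);S,V=hsv[...,1],hsv[...,2]
roi=np.zeros(V.shape,bool); roi[210:300,165:250]=1
for c in comps(roi&(V>200)&(S<100),5): print(rect('side',c,44))
print('tcp check, row4 top center pred',proj('side',[[620,188.9,44]]))
im=cv2.imread('pics/side3.png')
print('held: pred top ridge ends', proj('side',[[592,87.2,119.8],[648,87.2,119.8],[592,87.2,83.8-0],[648,87.2,83.8]]))
cv2.imwrite('pics/c5.png',cv2.resize(im[185:240,200:260],None,fx=9,fy=9,interpolation=cv2.INTER_CUBIC))
```

```text
(array([620.8, 268.7]), array([52.6,  7.5]), -0.3)
(array([620.3, 230. ]), array([52.3,  7.4]), 0.1)
(array([619.6, 188.7]), array([50.6,  7.2]), -0.1)
(array([620.6, 148.6]), array([52.3,  7.2]), -0.4)
(array([620.3, 108.3]), array([49.3,  7.1]), -0.3)
(array([618.2,  69.6]), array([50.6,  6.1]), -2.1)
tcp check, row4 top center pred [[206.55217239 252.53632135]]
held: pred top ridge ends [[236.20146486 206.31446672]
 [216.16855405 199.84618128]
 [236.78432596 217.37201245]
 [217.22325525 210.82731984]]
```

View pics/c5.png

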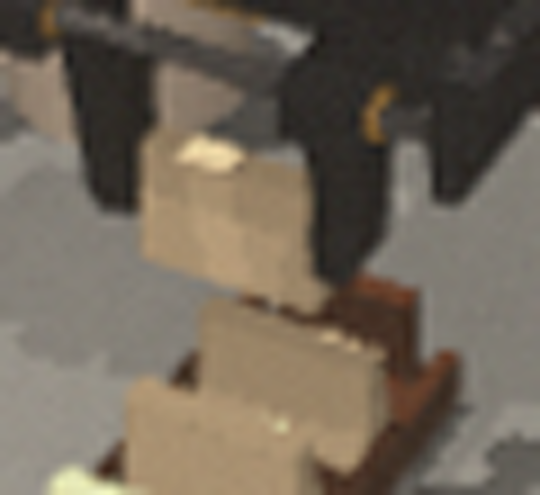

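Both cameras agree on the row to under 1 mm, and the held cake hangs upright about 1–2 mm towards −y. I'll push it into gap 1.

Call:
{"api": "step_arm", "payload": {
  "series": [
    {"x":0.22,"y":0,"z":1,"spin":0,"jaw":5},
    {"x":0,"y":0,"z":1.5,"spin":0,"jaw":5},
    {"x":0,"y":0,"z":1.2,"spin":0,"jaw":5},
    {"x":0,"y":0,"z":0.8,"spin":0,"jaw":5},
    {"x":0,"y":0,"z":0.6,"spin":0,"jaw":5},
    {"x":0,"y":0,"z":0.5,"spin":0,"jaw":5},
    {"x":0,"y":0,"z":0.5,"spin":0,"jaw":5},
    {"x":0,"y":0,"z":0,"spin":0,"jaw":5}
  ]
}}

```text
time: 11.9
ee_pos: [619.3, 89.5, 35.7]
tool_rot: [[-0.001, 1.0, -0.0], [1.0, 0.001, 0.0], [0.0, -0.0, -1.0]]
contact_force: [-0.1, 0.3, -0.6]
finger_gap: 55.9
```

Call:
{"api": "step_arm", "payload": {
  "series": [
    {"x":0,"y":0,"z":0.3,"spin":0,"jaw":5},
    {"x":0,"y":0,"z":0.3,"spin":0,"jaw":5},
    {"x":0,"y":0,"z":0.3,"spin":0,"jaw":5},
    {"x":0,"y":0,"z":0,"spin":0,"jaw":5}
  ]
}}

```text
time: 12.23
ee_pos: [619.3, 89.5, 26.8]
tool_rot: [[-0.001, 1.0, -0.0], [1.0, 0.001, 0.0], [0.0, -0.0, -1.0]]
contact_force: [-0.3, 0.3, -1.1]
finger_gap: 56.0
```

Call:
{"api": "step_arm", "payload": {
  "series": [
    {"x":0,"y":0,"z":0.15,"spin":0,"jaw":5},
    {"x":0,"y":0,"z":0.15,"spin":0,"jaw":5},
    {"x":0,"y":0,"z":0.1,"spin":0,"jaw":5},
    {"x":0,"y":0,"z":0,"spin":0,"jaw":5},
    {"x":0,"y":0,"z":0,"spin":0,"jaw":5}
  ]
}}

```text
time: 12.65
ee_pos: [619.5, 89.5, 23.6]
tool_rot: [[-0.001, 1.0, 0.001], [1.0, 0.001, -0.0], [-0.0, 0.001, -1.0]]
contact_force: [-1.3, 0.0, 4.9]
finger_gap: 56.0
```

Call:
{"api": "step_arm", "payload": {
  "series": [
    {"x":0,"y":0,"z":0.1,"spin":0,"jaw":5},
    {"x":0,"y":0,"z":0.05,"spin":0,"jaw":5},
    {"x":0,"y":0,"z":0,"spin":0,"jaw":5},
    {"x":0,"y":0,"z":0,"spin":0,"jaw":5}
  ]
}}

```text
time: 12.98
ee_pos: [619.6, 89.5, 22.6]
tool_rot: [[-0.001, 1.0, 0.001], [1.0, 0.001, -0.0], [-0.0, 0.001, -1.0]]
contact_force: [-3.5, 0.2, 7.8]
finger_gap: 55.7
```

Call:
{"api": "step_arm", "payload": {
  "series": [
    {"x":0,"y":0,"z":0,"spin":0,"jaw":7.5},
    {"x":0,"y":0,"z":0,"spin":0,"jaw":7.5},
    {"x":0,"y":0,"z":0,"spin":0,"jaw":7.5},
    {"x":0,"y":0,"z":-1,"spin":0,"jaw":7.5},
    {"x":0,"y":0,"z":-3,"spin":0,"jaw":7.5},
    {"x":0,"y":0,"z":-4,"spin":0,"jaw":7.5},
    {"x":0,"y":0,"z":-4,"spin":0,"jaw":7.5},
    {"x":0,"y":0,"z":-4,"spin":0,"jaw":7.5},
    {"x":0,"y":0,"z":-4,"spin":0,"jaw":7.5},
    {"x":0,"y":0,"z":-1,"spin":-5,"jaw":7.5},
    {"x":0,"y":0,"z":0,"spin":-5,"jaw":7.5},
    {"x":0,"y":0,"z":0,"spin":-5,"jaw":7.5}
  ]
}}

```text
time: 13.98
ee_pos: [619.4, 89.5, 233.7]
tool_rot: [[-0.264, 0.965, 0.003], [0.965, 0.264, -0.0], [-0.001, 0.003, -1.0]]
contact_force: [0.0, 0.2, -0.2]
finger_gap: 75.0
```

Call:
{"api": "step_arm", "payload": {
  "series": [
    {"x":-3.2,"y":-0.9,"z":0,"spin":0,"jaw":7.5},
    {"x":-3.2,"y":-0.9,"z":0,"spin":0,"jaw":7.5},
    {"x":-3.2,"y":-0.9,"z":0,"spin":0,"jaw":7.5},
    {"x":-3.2,"y":-0.9,"z":0,"spin":0,"jaw":7.5},
    {"x":-3.2,"y":-0.9,"z":0,"spin":0,"jaw":7.5},
    {"x":-3.2,"y":-0.9,"z":0,"spin":0,"jaw":7.5},
    {"x":-3.2,"y":-0.9,"z":0,"spin":0,"jaw":7.5},
    {"x":0,"y":0,"z":0,"spin":0,"jaw":7.5},
    {"x":0,"y":0,"z":0,"spin":0,"jaw":7.5}
  ]
}}

```text
time: 14.73
ee_pos: [616.4, -144.5, 231.9]
tool_rot: [[-0.257, 0.966, -0.0], [0.966, 0.257, 0.0], [0.0, -0.0, -1.0]]
contact_force: [-0.7, -0.1, 0.3]
finger_gap: 75.0
```

```bash
cat > row.py <<'E'
# tops of the cakes in the tray, seen from above and from the side
from h import *
out=[]
for n,th,sm,(r0,r1,c0,c1) in(('top',195,70,(150,205,135,262)),('side',185,110,(205,305,160,262))):
    im=np.ascontiguousarray(grab_frame(n)[:,:,::-1]); hsv=cv2.cvtColor(im,cv2.COLOR_BGR2HSV).astype(int)
    roi=np.zeros(im.shape[:2],bool); roi[r0:r1,c0:c1]=1
    R=sorted((rect(n,c,44) for c in comps(roi&(hsv[...,2]>th)&(hsv[...,1]<sm),8)),key=lambda r:r[0][1])
    print(n);[print('  ',*r) for r in R]
    out.append(im)
import sys
if len(sys.argv)>1:
    cv2.imwrite(sys.argv[1],np.hstack([cv2.resize(out[0][150:210,130:270],(420,180)),cv2.resize(out[1][200:300,160:280],(360,300))[:180*1]]) if 0 else
      np.hstack([cv2.resize(out[0][130:250,130:270],(420,360),interpolation=cv2.INTER_CUBIC),cv2.resize(out[1][190:310,160:280],(360,360),interpolation=cv2.INTER_CUBIC)]))
E
python3 d.py 614.5,-143,200,15; python3 row.py pics/r1.png
```

```text
t 14.73 tcp [ 616.4 -144.5  231.9] jaw-axis yaw 14.9 tilt [-0.  0.] gap 75.0 F [-0.7 -0.1  0.3] q6 [-0.42  0.53  1.06  0.    1.55 -0.68]
614.5,-143,200,15 tool cm [ 0.2  -0.15  3.19] spin -0.1
top
   [619.2  66.1] [49.8  7.1] 2.0
   [621.   87.4] [49.9  7.1] 2.1
   [620.4 111. ] [49.9  7.1] 2.3
   [620.6 148.8] [52.3  7.1] 2.6
   [619.6 189.1] [52.4  7.1] 2.9
   [619.8 229.7] [50.1  7.1] 1.5
   [621.1 268.8] [50.4  7.2] -0.3
side
   [618.9  67.3] [53.1 10.6] -2.1
   [620.5  88.7] [54.1 11.9] 0.8
   [620.3 110.5] [53.9 12.1] -0.3
   [619.7 148.2] [54.  12.2] -0.2
   [619.4 188.8] [54.5 12.5] 0.4
   [619.5 230.5] [54.7 10.4] 0.0
   [620.1 269.5] [54.  10.3] 0.4
```

View pics/r1.png

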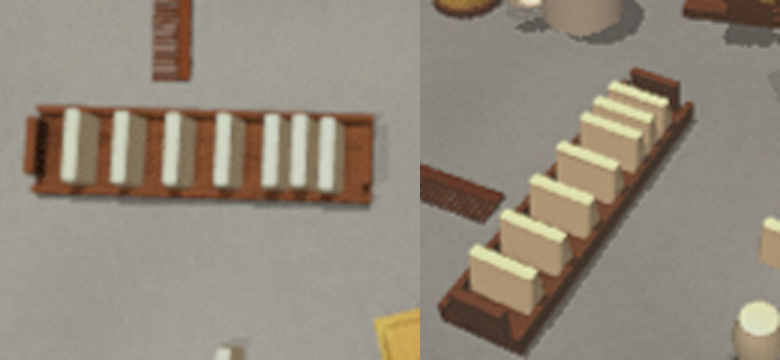

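Seven cakes stand evenly in the row, the new one at y≈88. On to the second cake.

Call:
{"api": "step_arm", "payload": {
  "series": [
    {"x":0.2,"y":-0.15,"z":2,"spin":0,"jaw":7.5},
    {"x":0,"y":0,"z":2,"spin":0,"jaw":7.5},
    {"x":0,"y":0,"z":2,"spin":0,"jaw":7.5},
    {"x":0,"y":0,"z":1.3,"spin":0,"jaw":7.5},
    {"x":0,"y":0,"z":0.6,"spin":0,"jaw":7.5},
    {"x":0,"y":0,"z":0,"spin":0,"jaw":7.5},
    {"x":0,"y":0,"z":0,"spin":0,"jaw":7.5}
  ]
}}

```text
time: 15.42
ee_pos: [615.1, -140.9, 153.5]
tool_rot: [[-0.261, 0.965, 0.001], [0.965, 0.261, -0.0], [-0.0, 0.001, -1.0]]
contact_force: [-0.5, 0.2, 1.0]
finger_gap: 74.9
```

```bash
python3 d.py 614.5,-143,152.5,15
python3 - <<'E'
from h import *
s=grab_frame('side')[:,:,::-1]
cv2.imwrite('pics/c6.png',cv2.resize(s[110:210,220:330],(770,700))[:600])
E
```

```text
t 15.42 tcp [ 615.1 -140.9  153.5] jaw-axis yaw 15.1 tilt [ 0.001 -0.   ] gap 74.9 F [-0.5  0.2  1. ] q6 [-0.41  0.59  1.19  0.    1.36 -0.68]
614.5,-143,152.5,15 tool cm [-0.19 -0.11  0.1 ] spin 0.1
```

View pics/c6.png

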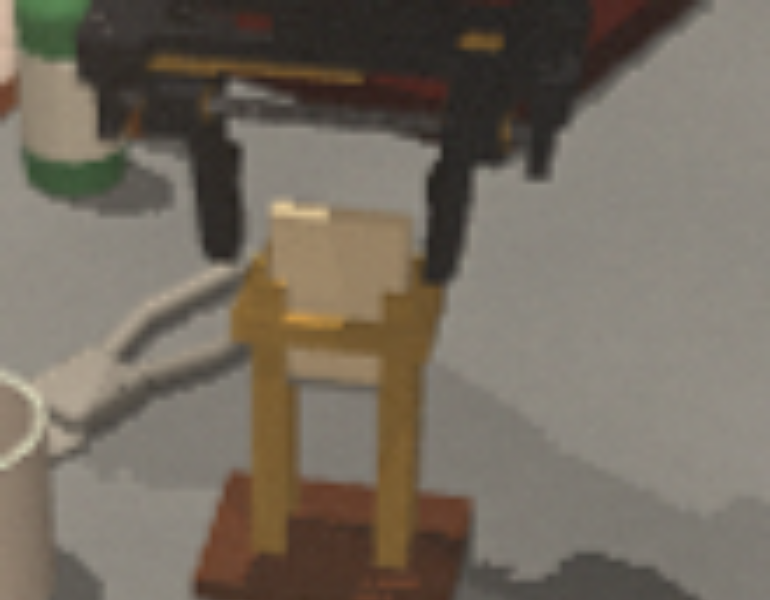

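The second cake has risen to the same height (270–410, top at 205), so I'll grip it and carry it over.

Call:
{"api": "step_arm", "payload": {
  "series": [
    {"x":-0.19,"y":-0.1,"z":0.1,"spin":0,"jaw":7.5},
    {"x":0,"y":0,"z":0,"spin":0,"jaw":5},
    {"x":0,"y":0,"z":0,"spin":0,"jaw":5},
    {"x":0,"y":0,"z":0,"spin":0,"jaw":5},
    {"x":0,"y":0,"z":0,"spin":0,"jaw":5},
    {"x":0,"y":0,"z":0,"spin":0,"jaw":5},
    {"x":0,"y":0,"z":-0.5,"spin":0,"jaw":5},
    {"x":0,"y":0,"z":-1,"spin":0,"jaw":5},
    {"x":0,"y":0,"z":-1.5,"spin":0,"jaw":5},
    {"x":0,"y":0,"z":-2,"spin":0,"jaw":5},
    {"x":0,"y":0,"z":-2,"spin":0,"jaw":5},
    {"x":0,"y":0,"z":-1.5,"spin":5,"jaw":5}
  ]
}}

```text
time: 16.47
ee_pos: [614.5, -143.8, 239.5]
tool_rot: [[-0.175, 0.985, 0.002], [0.985, 0.175, -0.001], [-0.001, 0.002, -1.0]]
contact_force: [-0.8, -0.2, 0.0]
finger_gap: 55.7
```

Call:
{"api": "step_arm", "payload": {
  "series": [
    {"x":0,"y":0,"z":0,"spin":5,"jaw":5},
    {"x":0,"y":0,"z":0,"spin":5,"jaw":5},
    {"x":3.2,"y":0.1,"z":0,"spin":0,"jaw":5},
    {"x":3.2,"y":0.1,"z":0,"spin":0,"jaw":5},
    {"x":3.2,"y":0.1,"z":0,"spin":0,"jaw":5},
    {"x":3.2,"y":0.1,"z":0,"spin":0,"jaw":5},
    {"x":3.2,"y":0.1,"z":0,"spin":0,"jaw":5},
    {"x":3.2,"y":0,"z":1.5,"spin":0,"jaw":5},
    {"x":3.2,"y":0,"z":2,"spin":0,"jaw":5},
    {"x":3.2,"y":0,"z":2,"spin":0,"jaw":5},
    {"x":3.2,"y":0,"z":2,"spin":0,"jaw":5},
    {"x":2.5,"y":0,"z":2,"spin":0,"jaw":5}
  ]
}}

```text
time: 17.47
ee_pos: [618.8, 171.7, 142.0]
tool_rot: [[-0.002, 1.0, 0.001], [1.0, 0.002, 0.0], [0.0, 0.001, -1.0]]
contact_force: [0.2, 1.0, -0.1]
finger_gap: 55.9
```

Call:
{"api": "step_arm", "payload": {
  "series": [
    {"x":0,"y":0,"z":2,"spin":0,"jaw":5},
    {"x":0,"y":0,"z":2,"spin":0,"jaw":5},
    {"x":0,"y":0,"z":1.5,"spin":0,"jaw":5},
    {"x":0,"y":0,"z":0,"spin":0,"jaw":5},
    {"x":0,"y":0,"z":0,"spin":0,"jaw":5}
  ]
}}

```text
time: 17.88
ee_pos: [619.1, 169.3, 87.2]
tool_rot: [[-0.001, 1.0, -0.0], [1.0, 0.001, -0.0], [-0.0, -0.0, -1.0]]
contact_force: [-0.2, 0.7, -0.9]
finger_gap: 55.8
```

```bash
python3 d.py 619.5,170,22.5,0
```

```text
t 17.88 tcp [619.1 169.3  87.2] jaw-axis yaw 0.1 tilt [-0. -0.] gap 55.8 F [-0.2  0.7 -0.9] q6 [0.08 0.67 1.24 0.   1.23 0.08]
619.5,170,22.5,0 tool cm [0.07 0.04 6.47] spin 0.1
```

Call:
{"api": "step_arm", "payload": {
  "series": [
    {"x":0.07,"y":0.04,"z":1.5,"spin":0,"jaw":5},
    {"x":0,"y":0,"z":1.3,"spin":0,"jaw":5},
    {"x":0,"y":0,"z":0.8,"spin":0,"jaw":5},
    {"x":0,"y":0,"z":0.6,"spin":0,"jaw":5},
    {"x":0,"y":0,"z":0.5,"spin":0,"jaw":5},
    {"x":0,"y":0,"z":0.5,"spin":0,"jaw":5},
    {"x":0,"y":0,"z":0.4,"spin":0,"jaw":5},
    {"x":0,"y":0,"z":0,"spin":0,"jaw":5}
  ]
}}

```text
time: 18.55
ee_pos: [619.3, 169.9, 30.3]
tool_rot: [[-0.001, 1.0, -0.001], [1.0, 0.001, -0.0], [-0.0, -0.001, -1.0]]
contact_force: [0.2, 0.3, -1.1]
finger_gap: 55.9
```

Call:
{"api": "step_arm", "payload": {
  "series": [
    {"x":0,"y":0,"z":0.3,"spin":0,"jaw":5},
    {"x":0,"y":0,"z":0.2,"spin":0,"jaw":5},
    {"x":0,"y":0,"z":0.15,"spin":0,"jaw":5},
    {"x":0,"y":0,"z":0.1,"spin":0,"jaw":5},
    {"x":0,"y":0,"z":0,"spin":0,"jaw":5},
    {"x":0,"y":0,"z":0,"spin":0,"jaw":5}
  ]
}}

```text
time: 19.05
ee_pos: [619.5, 170.1, 23.4]
tool_rot: [[-0.001, 1.0, 0.0], [1.0, 0.001, 0.0], [0.0, 0.0, -1.0]]
contact_force: [0.1, 0.1, 0.4]
finger_gap: 55.7
```

Call:
{"api": "step_arm", "payload": {
  "series": [
    {"x":0,"y":0,"z":0.1,"spin":0,"jaw":5},
    {"x":0,"y":0,"z":0.1,"spin":0,"jaw":5},
    {"x":0,"y":0,"z":0,"spin":0,"jaw":5},
    {"x":0,"y":0,"z":0,"spin":0,"jaw":5}
  ]
}}

```text
time: 19.38
ee_pos: [619.6, 170.1, 22.2]
tool_rot: [[-0.001, 1.0, 0.001], [1.0, 0.001, 0.0], [0.0, 0.001, -1.0]]
contact_force: [-1.4, -0.7, 7.0]
finger_gap: 55.6
```

Call:
{"api": "step_arm", "payload": {
  "series": [
    {"x":0,"y":0,"z":0,"spin":0,"jaw":7.5},
    {"x":0,"y":0,"z":0,"spin":0,"jaw":7.5},
    {"x":0,"y":0,"z":0,"spin":0,"jaw":7.5},
    {"x":0,"y":0,"z":-1,"spin":0,"jaw":7.5},
    {"x":0,"y":0,"z":-3,"spin":0,"jaw":7.5},
    {"x":0,"y":0,"z":-4,"spin":0,"jaw":7.5},
    {"x":0,"y":0,"z":-4,"spin":0,"jaw":7.5},
    {"x":0,"y":0,"z":-4,"spin":0,"jaw":7.5},
    {"x":0,"y":0,"z":-4,"spin":0,"jaw":7.5},
    {"x":0,"y":0,"z":-1,"spin":-5,"jaw":7.5},
    {"x":0,"y":0,"z":0,"spin":-5,"jaw":7.5},
    {"x":0,"y":0,"z":0,"spin":-5,"jaw":7.5}
  ]
}}

```text
time: 20.38
ee_pos: [619.4, 169.9, 233.2]
tool_rot: [[-0.264, 0.965, 0.003], [0.965, 0.264, 0.0], [-0.001, 0.003, -1.0]]
contact_force: [0.5, -0.2, -0.2]
finger_gap: 75.0
```

Call:
{"api": "step_arm", "payload": {
  "series": [
    {"x":-3.34,"y":-0.95,"z":0,"spin":0,"jaw":7.5},
    {"x":-3.34,"y":-0.95,"z":0,"spin":0,"jaw":7.5},
    {"x":-3.34,"y":-0.95,"z":0,"spin":0,"jaw":7.5},
    {"x":-3.34,"y":-0.95,"z":0,"spin":0,"jaw":7.5},
    {"x":-3.34,"y":-0.95,"z":0,"spin":0,"jaw":7.5},
    {"x":-3.34,"y":-0.95,"z":0,"spin":0,"jaw":7.5},
    {"x":-3.34,"y":-0.95,"z":0,"spin":0,"jaw":7.5},
    {"x":-3.34,"y":-0.95,"z":0,"spin":0,"jaw":7.5},
    {"x":-3.34,"y":-0.95,"z":0,"spin":0,"jaw":7.5},
    {"x":0,"y":0,"z":0,"spin":0,"jaw":7.5},
    {"x":0,"y":0,"z":0,"spin":0,"jaw":7.5}
  ]
}}

```text
time: 21.3
ee_pos: [614.6, -143.9, 231.5]
tool_rot: [[-0.257, 0.966, -0.0], [0.966, 0.257, 0.0], [0.0, -0.0, -1.0]]
contact_force: [0.3, 0.6, -0.5]
finger_gap: 75.0
```

```bash
python3 d.py 614.5,-143,152.5,15; python3 row.py
```

```text
t 21.3 tcp [ 614.6 -143.9  231.5] jaw-axis yaw 14.9 tilt [-0.  0.] gap 75.0 F [ 0.3  0.6 -0.5] q6 [-0.42  0.53  1.06  0.    1.55 -0.68]
614.5,-143,152.5,15 tool cm [0.09 0.02 7.9 ] spin -0.1
top
   [619.2  66.1] [49.8  7.1] 2.0
   [621.   87.4] [49.9  7.1] 2.1
   [620.4 111. ] [49.9  7.1] 2.3
   [620.6 148.8] [52.3  7.1] 2.6
   [621.3 170.2] [50.   7.1] 2.7
   [619.6 191.5] [52.4  7.1] 2.9
   [619.8 229.8] [50.3  6.9] -1.2
   [621.1 268.8] [50.4  7.2] -0.3
side
   [618.9  67.3] [53.1 10.6] -2.1
   [620.5  88.7] [54.1 11.9] 0.8
   [620.3 110.4] [53.9 12.5] 1.2
   [619.5 148.1] [54.5 12. ] 0.2
   [621.1 169.4] [55.7 11.5] -1.1
   [619.5 192. ] [54.9 12.1] 0.8
   [619.5 229.7] [54.7 11.9] -1.2
   [620.1 269.6] [54.  10.7] 0.4
```

Call:
{"api": "step_arm", "payload": {
  "series": [
    {"x":0,"y":0,"z":2,"spin":0,"jaw":7.5},
    {"x":0,"y":0,"z":2,"spin":0,"jaw":7.5},
    {"x":0,"y":0,"z":2,"spin":0,"jaw":7.5},
    {"x":0,"y":0,"z":1.3,"spin":0,"jaw":7.5},
    {"x":0,"y":0,"z":0.6,"spin":0,"jaw":7.5},
    {"x":0,"y":0,"z":0,"spin":0,"jaw":7.5},
    {"x":0,"y":0,"z":0,"spin":0,"jaw":7.5}
  ]
}}

```text
time: 21.98
ee_pos: [615.2, -141.7, 153.1]
tool_rot: [[-0.261, 0.965, 0.001], [0.965, 0.261, -0.0], [-0.001, 0.001, -1.0]]
contact_force: [-0.4, -0.5, 0.2]
finger_gap: 74.9
```

```bash
python3 d.py 614.5,-143,152.5,15
```

```text
t 21.98 tcp [ 615.2 -141.7  153.1] jaw-axis yaw 15.1 tilt [ 0.001 -0.   ] gap 74.9 F [-0.4 -0.5  0.2] q6 [-0.41  0.59  1.19  0.    1.36 -0.68]
614.5,-143,152.5,15 tool cm [-0.1  -0.1   0.06] spin 0.1
```

Call:
{"api": "step_arm", "payload": {
  "series": [
    {"x":-0.1,"y":-0.1,"z":0.05,"spin":0,"jaw":7.5},
    {"x":0,"y":0,"z":0,"spin":0,"jaw":5},
    {"x":0,"y":0,"z":0,"spin":0,"jaw":5},
    {"x":0,"y":0,"z":0,"spin":0,"jaw":5},
    {"x":0,"y":0,"z":0,"spin":0,"jaw":5},
    {"x":0,"y":0,"z":0,"spin":0,"jaw":5},
    {"x":0,"y":0,"z":-0.5,"spin":0,"jaw":5},
    {"x":0,"y":0,"z":-1,"spin":0,"jaw":5},
    {"x":0,"y":0,"z":-1.5,"spin":0,"jaw":5},
    {"x":0,"y":0,"z":-2,"spin":0,"jaw":5},
    {"x":0,"y":0,"z":-2,"spin":0,"jaw":5},
    {"x":0,"y":0,"z":-1.5,"spin":5,"jaw":5}
  ]
}}

```text
time: 22.98
ee_pos: [614.4, -143.8, 239.5]
tool_rot: [[-0.175, 0.985, 0.002], [0.985, 0.175, -0.001], [-0.001, 0.002, -1.0]]
contact_force: [-0.2, 0.9, -0.7]
finger_gap: 55.6
```

Call:
{"api": "step_arm", "payload": {
  "series": [
    {"x":0,"y":0,"z":0,"spin":5,"jaw":5},
    {"x":0,"y":0,"z":0,"spin":5,"jaw":5},
    {"x":3.27,"y":0.05,"z":0,"spin":0,"jaw":5},
    {"x":3.27,"y":0.05,"z":0,"spin":0,"jaw":5},
    {"x":3.27,"y":0.05,"z":0,"spin":0,"jaw":5},
    {"x":3.27,"y":0.05,"z":0,"spin":0,"jaw":5},
    {"x":3.27,"y":0.05,"z":0,"spin":0,"jaw":5},
    {"x":3.27,"y":0.05,"z":0,"spin":0,"jaw":5},
    {"x":3.27,"y":0.05,"z":0,"spin":0,"jaw":5},
    {"x":3.27,"y":0.05,"z":1,"spin":0,"jaw":5},
    {"x":3.27,"y":0.05,"z":1.5,"spin":0,"jaw":5},
    {"x":3.27,"y":0.05,"z":2,"spin":0,"jaw":5}
  ]
}}

```text
time: 23.98
ee_pos: [619.3, 185.0, 193.6]
tool_rot: [[-0.001, 1.0, 0.004], [1.0, 0.001, 0.0], [0.0, 0.004, -1.0]]
contact_force: [2.1, -0.5, -0.0]
finger_gap: 55.3
```

Call:
{"api": "step_arm", "payload": {
  "series": [
    {"x":3.27,"y":0,"z":2,"spin":0,"jaw":5},
    {"x":3.27,"y":0,"z":2,"spin":0,"jaw":5},
    {"x":0,"y":0,"z":2,"spin":0,"jaw":5},
    {"x":0,"y":0,"z":2,"spin":0,"jaw":5},
    {"x":0,"y":0,"z":2,"spin":0,"jaw":5},
    {"x":0,"y":0,"z":0,"spin":0,"jaw":5},
    {"x":0,"y":0,"z":0,"spin":0,"jaw":5}
  ]
}}

```text
time: 24.57
ee_pos: [618.8, 248.6, 92.1]
tool_rot: [[-0.001, 1.0, -0.001], [1.0, 0.001, -0.0], [-0.0, -0.001, -1.0]]
contact_force: [-0.1, 0.2, 0.5]
finger_gap: 55.9
```

```bash
python3 d.py 619.5,250,22.5,0
```

```text
t 24.57 tcp [618.8 248.6  92.1] jaw-axis yaw 0.1 tilt [-0.001 -0.   ] gap 55.9 F [-0.1  0.2  0.5] q6 [0.2  0.71 1.15 0.   1.29 0.2 ]
619.5,250,22.5,0 tool cm [0.14 0.07 6.96] spin 0.1
```

Call:
{"api": "step_arm", "payload": {
  "series": [
    {"x":0.13,"y":0.07,"z":1.5,"spin":0,"jaw":5},
    {"x":0,"y":0,"z":1.5,"spin":0,"jaw":5},
    {"x":0,"y":0,"z":1,"spin":0,"jaw":5},
    {"x":0,"y":0,"z":0.7,"spin":0,"jaw":5},
    {"x":0,"y":0,"z":0.5,"spin":0,"jaw":5},
    {"x":0,"y":0,"z":0.5,"spin":0,"jaw":5},
    {"x":0,"y":0,"z":0.4,"spin":0,"jaw":5},
    {"x":0,"y":0,"z":0,"spin":0,"jaw":5}
  ]
}}

```text
time: 25.23
ee_pos: [619.6, 249.9, 30.5]
tool_rot: [[-0.001, 1.0, -0.0], [1.0, 0.001, 0.0], [0.0, -0.0, -1.0]]
contact_force: [-0.3, -0.4, 0.0]
finger_gap: 55.6
```

Call:
{"api": "step_arm", "payload": {
  "series": [
    {"x":0,"y":0,"z":0.3,"spin":0,"jaw":5},
    {"x":0,"y":0,"z":0.2,"spin":0,"jaw":5},
    {"x":0,"y":0,"z":0.15,"spin":0,"jaw":5},
    {"x":0,"y":0,"z":0.1,"spin":0,"jaw":5},
    {"x":0,"y":0,"z":0.1,"spin":0,"jaw":5},
    {"x":0,"y":0,"z":0,"spin":0,"jaw":5},
    {"x":0,"y":0,"z":0,"spin":0,"jaw":5}
  ]
}}

```text
time: 25.82
ee_pos: [619.7, 250.0, 23.3]
tool_rot: [[-0.001, 1.0, 0.001], [1.0, 0.001, 0.0], [0.0, 0.001, -1.0]]
contact_force: [-2.6, -0.6, 7.8]
finger_gap: 55.7
```

Call:
{"api": "step_arm", "payload": {
  "series": [
    {"x":0,"y":0,"z":0.05,"spin":0,"jaw":5},
    {"x":0,"y":0,"z":0,"spin":0,"jaw":7.5},
    {"x":0,"y":0,"z":0,"spin":0,"jaw":7.5},
    {"x":0,"y":0,"z":0,"spin":0,"jaw":7.5},
    {"x":0,"y":0,"z":-1,"spin":0,"jaw":7.5},
    {"x":0,"y":0,"z":-3,"spin":0,"jaw":7.5},
    {"x":0,"y":0,"z":-4,"spin":0,"jaw":7.5},
    {"x":0,"y":0,"z":-4,"spin":0,"jaw":7.5},
    {"x":-1.5,"y":-2.6,"z":-2,"spin":0,"jaw":7.5},
    {"x":-1.5,"y":-2.6,"z":0,"spin":0,"jaw":7.5},
    {"x":-1.5,"y":-2.6,"z":0,"spin":0,"jaw":7.5},
    {"x":-1.5,"y":-2.6,"z":0,"spin":0,"jaw":7.5}
  ]
}}

```text
time: 26.82
ee_pos: [514.3, 189.3, 162.7]
tool_rot: [[-0.001, 1.0, 0.001], [1.0, 0.001, 0.0], [0.0, 0.001, -1.0]]
contact_force: [0.5, -0.1, 0.2]
finger_gap: 75.1
```

Call:
{"api": "step_arm", "payload": {
  "series": [
    {"x":-1.6,"y":-2.6,"z":0,"spin":0,"jaw":7.5},
    {"x":-1.6,"y":-2.6,"z":0,"spin":0,"jaw":7.5},
    {"x":-1.5,"y":-2.6,"z":0,"spin":0,"jaw":7.5},
    {"x":0,"y":0,"z":0,"spin":1.5,"jaw":7.5},
    {"x":0,"y":0,"z":0,"spin":0,"jaw":7.5}
  ]
}}

```text
time: 27.23
ee_pos: [436.9, 142.3, 162.7]
tool_rot: [[0.027, 1.0, 0.001], [1.0, -0.027, 0.0], [0.0, 0.001, -1.0]]
contact_force: [-0.1, 0.6, 0.1]
finger_gap: 75.4
```

```bash
python3 row.py
python3 - <<'E'
from h import *
im=np.ascontiguousarray(grab_frame('side')[:,:,::-1]); cv2.imwrite('pics/s7.png',im)
hsv=cv2.cvtColor(im,cv2.COLOR_BGR2HSV).astype(int)
roi=np.zeros(im.shape[:2],bool); roi[250:290,265:305]=1
for c in comps(roi&(hsv[...,2]>185)&(hsv[...,1]<110),8): print('stray side',rect('side',c,36))
E
python3 d.py 437,143,14.5,-1.5
```

```text
top
   [619.2  66.1] [49.8  7.1] 2.0
   [621.   87.4] [49.9  7.1] 2.1
   [620.4 111. ] [49.9  7.1] 2.3
   [620.6 148.8] [52.3  7.1] 2.6
   [621.3 170.2] [50.   7.1] 2.7
   [619.6 191.5] [52.4  7.1] 2.9
   [619.8 228. ] [50.2  7.5] 0.0
   [621.6 250.2] [50.3  7.7] -0.0
   [621.1 271.5] [50.3  7.4] 0.1
side
   [618.9  67.5] [53.1 10.1] -2.3
   [620.5  88.7] [54.1 11.9] 0.8
   [620.3 110.5] [53.9 12.1] -0.3
   [619.5 147.9] [54.5 12.2] -0.2
   [621.2 169.5] [55.8 12. ] -0.3
   [619.5 192.2] [54.9 11.9] 1.1
   [619.2 228.2] [55.2 11.9] -0.0
   [621.8 249.1] [54.5 11. ] 0.5
   [620.2 271.7] [54.4 11.5] -0.4
stray side (array([416.5, 144.4]), array([14.4, 10. ]), 2.4)
t 27.38 tcp [438.3 143.  162.1] jaw-axis yaw -1.4 tilt [0.001 0.   ] gap 75.3 F [0.2 0.7 0. ] q6 [0.06 0.31 1.66 0.   1.17 0.08]
437,143,14.5,-1.5 tool cm [-0.   -0.15 14.76] spin 0.1
```

Call:
{"api": "step_arm", "payload": {
  "series": [
    {"x":0,"y":-0.1,"z":3,"spin":0,"jaw":7.5},
    {"x":0,"y":0,"z":3,"spin":0,"jaw":7.5},
    {"x":0,"y":0,"z":3,"spin":0,"jaw":7.5},
    {"x":0,"y":0,"z":2,"spin":0,"jaw":7.5},
    {"x":0,"y":0,"z":0,"spin":0,"jaw":7.5},
    {"x":0,"y":0,"z":0,"spin":0,"jaw":7.5}
  ]
}}

```text
time: 27.88
ee_pos: [437.0, 143.0, 51.4]
tool_rot: [[0.025, 1.0, -0.002], [1.0, -0.025, -0.0], [-0.0, -0.002, -1.0]]
contact_force: [0.1, -0.6, 0.5]
finger_gap: 75.1
```

```bash
python3 d.py 437,143.1,14.5,-2
python3 - <<'E'
from h import *
s=grab_frame('side')[:,:,::-1]
cv2.imwrite('pics/c8.png',cv2.resize(s[225:300,240:330],(720,600),interpolation=cv2.INTER_CUBIC))
E
```

```text
t 27.88 tcp [437.  143.   51.4] jaw-axis yaw -1.4 tilt [-0.002 -0.   ] gap 75.1 F [ 0.1 -0.6  0.5] q6 [0.06 0.47 1.8  0.   0.86 0.08]
437,143.1,14.5,-2 tool cm [0.01 0.01 3.69] spin 0.6
```

View pics/c8.png

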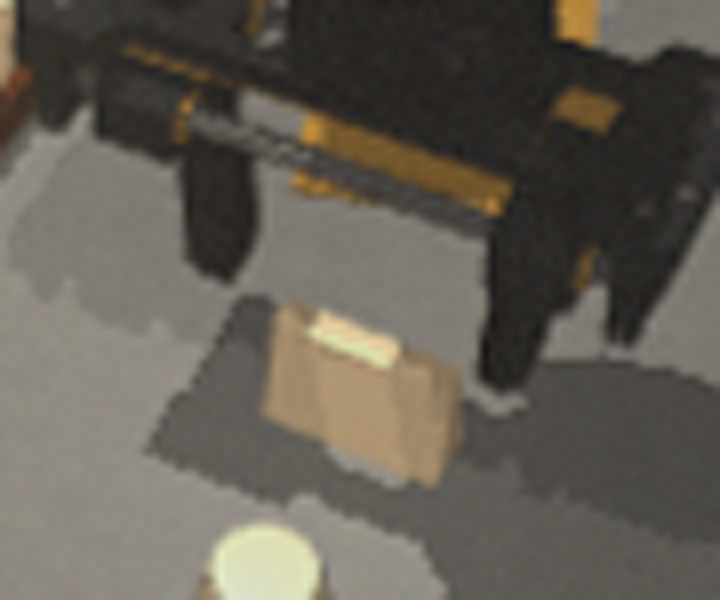

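The fingers straddle the stray, so I'll descend and grip.

Call:
{"api": "step_arm", "payload": {
  "series": [
    {"x":0,"y":0,"z":1.2,"spin":0.6,"jaw":7.5},
    {"x":0,"y":0,"z":1.2,"spin":0,"jaw":7.5},
    {"x":0,"y":0,"z":0.8,"spin":0,"jaw":7.5},
    {"x":0,"y":0,"z":0.4,"spin":0,"jaw":7.5},
    {"x":0,"y":0,"z":0,"spin":0,"jaw":7.5},
    {"x":0,"y":0,"z":0,"spin":0,"jaw":5},
    {"x":0,"y":0,"z":0,"spin":0,"jaw":5},
    {"x":0,"y":0,"z":0,"spin":0,"jaw":5},
    {"x":0,"y":0,"z":0,"spin":0,"jaw":5},
    {"x":0,"y":0,"z":0,"spin":0,"jaw":5},
    {"x":0,"y":0,"z":0,"spin":0,"jaw":5}
  ]
}}

```text
time: 28.85
ee_pos: [436.9, 142.8, 16.3]
tool_rot: [[0.036, 0.999, 0.001], [0.999, -0.036, 0.0], [0.0, 0.001, -1.0]]
contact_force: [-0.7, 0.4, 7.4]
finger_gap: 55.6
```

Call:
{"api": "step_arm", "payload": {
  "series": [
    {"x":0,"y":0,"z":-0.5,"spin":0,"jaw":5},
    {"x":0,"y":0,"z":-2,"spin":0,"jaw":5},
    {"x":0,"y":0,"z":-3,"spin":0,"jaw":5},
    {"x":0,"y":0,"z":-3,"spin":0,"jaw":5},
    {"x":0,"y":0,"z":-2,"spin":-2.1,"jaw":5},
    {"x":-0.2,"y":2.6,"z":-1,"spin":0,"jaw":5},
    {"x":-0.2,"y":2.6,"z":0,"spin":0,"jaw":5},
    {"x":-0.2,"y":2.6,"z":0,"spin":0,"jaw":5},
    {"x":-0.2,"y":2.6,"z":0,"spin":0,"jaw":5},
    {"x":-0.2,"y":2.6,"z":0,"spin":0,"jaw":5},
    {"x":-0.2,"y":2.6,"z":0,"spin":0,"jaw":5},
    {"x":-0.1,"y":2.6,"z":0,"spin":0,"jaw":5}
  ]
}}

```text
time: 29.85
ee_pos: [619.5, 129.7, 130.9]
tool_rot: [[-0.001, 1.0, -0.001], [1.0, 0.001, -0.0], [-0.0, -0.001, -1.0]]
contact_force: [1.6, -0.5, -0.6]
finger_gap: 55.8
```

Call:
{"api": "step_arm", "payload": {
  "series": [
    {"x":0,"y":0,"z":1,"spin":0,"jaw":5},
    {"x":0,"y":0,"z":1.5,"spin":0,"jaw":5},
    {"x":0,"y":0,"z":1.5,"spin":0,"jaw":5},
    {"x":0,"y":0,"z":0,"spin":0,"jaw":5},
    {"x":0,"y":0,"z":0,"spin":0,"jaw":5}
  ]
}}

```text
time: 30.27
ee_pos: [617.8, 130.0, 90.3]
tool_rot: [[-0.001, 1.0, -0.002], [1.0, 0.001, -0.0], [-0.0, -0.002, -1.0]]
contact_force: [0.4, -0.5, 0.5]
finger_gap: 55.6
```

```bash
python3 d.py 619.5,129.5,24.5,0
python3 - <<'E'
from h import *
s=grab_frame('side')[:,:,::-1]
p=state()['ee_pos']
for y in(-11,11): print(y,proj('side',[[p[0]-28,p[1]+y,p[2]-16],[p[0]+28,p[1]+y,p[2]-16]]).round(1).tolist())
cv2.imwrite('pics/c9.png',cv2.resize(s[205:265,190:250],(600,600),interpolation=cv2.INTER_CUBIC))
E
```

```text
t 30.27 tcp [617.8 130.   90.3] jaw-axis yaw 0.1 tilt [-0.002 -0.   ] gap 55.6 F [ 0.4 -0.5  0.5] q6 [0.02 0.65 1.27 0.   1.23 0.02]
619.5,129.5,24.5,0 tool cm [-0.05  0.19  6.58] spin 0.1
-11 [[231.2, 228.2], [211.4, 221.3]]
11 [[226.7, 234.1], [206.7, 226.9]]
```

View pics/c9.png

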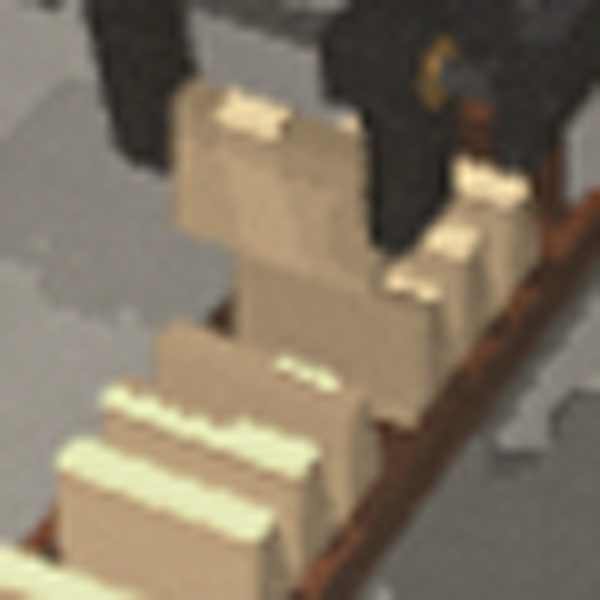

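The held foot edge matches the prediction at (178,230)–(370,290). I'll insert it.

Call:
{"api": "step_arm", "payload": {
  "series": [
    {"x":-0.05,"y":0.15,"z":1.5,"spin":0,"jaw":5},
    {"x":0,"y":0,"z":1.2,"spin":0,"jaw":5},
    {"x":0,"y":0,"z":0.9,"spin":0,"jaw":5},
    {"x":0,"y":0,"z":0.6,"spin":0,"jaw":5},
    {"x":0,"y":0,"z":0.5,"spin":0,"jaw":5},
    {"x":0,"y":0,"z":0.5,"spin":0,"jaw":5},
    {"x":0,"y":0,"z":0.4,"spin":0,"jaw":5},
    {"x":0,"y":0,"z":0,"spin":0,"jaw":5}
  ]
}}

```text
time: 30.98
ee_pos: [620.4, 129.5, 34.7]
tool_rot: [[-0.001, 1.0, 0.001], [1.0, 0.001, 0.0], [0.0, 0.001, -1.0]]
contact_force: [1.0, -0.1, -0.7]
finger_gap: 55.6
```

Call:
{"api": "step_arm", "payload": {
  "series": [
    {"x":0,"y":0,"z":0.3,"spin":0,"jaw":5},
    {"x":0,"y":0,"z":0.2,"spin":0,"jaw":5},
    {"x":0,"y":0,"z":0.15,"spin":0,"jaw":5},
    {"x":0,"y":0,"z":0.1,"spin":0,"jaw":5},
    {"x":0,"y":0,"z":0,"spin":0,"jaw":5},
    {"x":0,"y":0,"z":0,"spin":0,"jaw":5}
  ]
}}

```text
time: 31.48
ee_pos: [620.2, 129.6, 27.7]
tool_rot: [[-0.001, 1.0, 0.0], [1.0, 0.001, 0.0], [0.0, 0.0, -1.0]]
contact_force: [-1.2, -0.4, 4.5]
finger_gap: 55.7
```

Call:
{"api": "step_arm", "payload": {
  "series": [
    {"x":0,"y":0,"z":0.15,"spin":0,"jaw":5},
    {"x":0,"y":0,"z":0.1,"spin":0,"jaw":5},
    {"x":0,"y":0,"z":0.1,"spin":0,"jaw":5},
    {"x":0,"y":0,"z":0,"spin":0,"jaw":5},
    {"x":0,"y":0,"z":0,"spin":0,"jaw":5}
  ]
}}

```text
time: 31.9
ee_pos: [620.2, 129.6, 25.3]
tool_rot: [[-0.001, 1.0, 0.001], [1.0, 0.001, 0.0], [0.0, 0.001, -1.0]]
contact_force: [-4.0, 0.5, 13.1]
finger_gap: 55.4
```

Call:
{"api": "step_arm", "payload": {
  "series": [
    {"x":0,"y":0,"z":0.1,"spin":0,"jaw":5},
    {"x":0,"y":0,"z":0,"spin":0,"jaw":5},
    {"x":0,"y":0,"z":0,"spin":0,"jaw":5}
  ]
}}

```text
time: 32.15
ee_pos: [620.2, 129.6, 25.1]
tool_rot: [[-0.001, 1.0, 0.001], [1.0, 0.001, 0.0], [0.0, 0.001, -1.0]]
contact_force: [-6.7, -0.2, 19.7]
finger_gap: 55.6
```

Call:
{"api": "step_arm", "payload": {
  "series": [
    {"x":0,"y":0,"z":-0.1,"spin":0,"jaw":7.5},
    {"x":0,"y":0,"z":0,"spin":0,"jaw":7.5},
    {"x":0,"y":0,"z":0,"spin":0,"jaw":7.5},
    {"x":0,"y":0,"z":-1,"spin":0,"jaw":7.5},
    {"x":0,"y":0,"z":-3,"spin":0,"jaw":7.5},
    {"x":0,"y":0,"z":-4,"spin":0,"jaw":7.5},
    {"x":0,"y":0,"z":-4,"spin":0,"jaw":7.5},
    {"x":0,"y":0,"z":-4,"spin":0,"jaw":7.5},
    {"x":0,"y":0,"z":-4,"spin":0,"jaw":7.5},
    {"x":0,"y":0,"z":-1,"spin":-5,"jaw":7.5},
    {"x":0,"y":0,"z":0,"spin":-5,"jaw":7.5},
    {"x":0,"y":0,"z":0,"spin":-5,"jaw":7.5}
  ]
}}

```text
time: 33.15
ee_pos: [620.2, 129.5, 235.5]
tool_rot: [[-0.264, 0.965, 0.002], [0.965, 0.264, 0.0], [-0.001, 0.002, -1.0]]
contact_force: [0.0, -0.6, -1.1]
finger_gap: 74.8
```

Call:
{"api": "step_arm", "payload": {
  "series": [
    {"x":-3.3,"y":-0.95,"z":0,"spin":0,"jaw":6},
    {"x":-3.3,"y":-0.95,"z":0,"spin":0,"jaw":6},
    {"x":-3.3,"y":-0.95,"z":0,"spin":0,"jaw":6},
    {"x":-3.3,"y":-0.95,"z":0,"spin":0,"jaw":6},
    {"x":-3.3,"y":-0.95,"z":0,"spin":0,"jaw":6},
    {"x":-3.3,"y":-0.95,"z":0,"spin":0,"jaw":6},
    {"x":-3.3,"y":-0.95,"z":0,"spin":0,"jaw":6},
    {"x":-3.3,"y":-0.95,"z":0,"spin":0,"jaw":6},
    {"x":0,"y":0,"z":0,"spin":0,"jaw":6},
    {"x":0,"y":0,"z":0,"spin":0,"jaw":6}
  ]
}}

```text
time: 33.98
ee_pos: [615.0, -146.6, 233.7]
tool_rot: [[-0.257, 0.966, -0.0], [0.966, 0.257, 0.0], [0.0, -0.0, -1.0]]
contact_force: [0.0, 0.4, 0.1]
finger_gap: 59.5
```

```bash
python3 d.py; python3 row.py
python3 - <<'E'
from h import *
o=[]
for n in('top','side'):
    im=np.ascontiguousarray(grab_frame(n)[:,:,::-1]); cv2.imwrite(f'pics/{n}10.png',im); o.append(im)
    if n=='top':
        hsv=cv2.cvtColor(im,cv2.COLOR_BGR2HSV).astype(int);H,S,V=[hsv[...,i] for i in range(3)]
        roi=np.zeros(V.shape,bool); roi[210:300,200:330]=1
        for t in(90,190):
          for c in comps(roi&(H>18)&(H<32)&(S>110)&(V>t)): print('cap',t,rect(n,c,49))
        for c in comps(roi&(H<16)&(S>110)&(V<140)): print('knob',rect(n,c,79),cv2.boundingRect(c))
cv2.imwrite('pics/c10.png',np.hstack([cv2.resize(o[0][120:340,120:380],(442,374)),cv2.resize(o[1][130:330,160:350],(355,374))]))
E
```

```text
t 33.98 tcp [ 615.  -146.6  233.7] jaw-axis yaw 14.9 tilt [-0.  0.] gap 59.5 F [0.  0.4 0.1] q6 [-0.42  0.53  1.06  0.    1.55 -0.68]
top
   [619.2  63.8] [49.8  7.1] 1.9
   [621.1  85.1] [49.9  7.1] 2.1
   [620.5 108.6] [49.9  7.1] 2.3
   [622.3 130. ] [50.   7.1] 2.4
   [620.6 151.2] [52.4  7.1] 2.6
   [621.2 173.7] [50.1  7.2] -0.2
   [619.4 196.2] [52.4  7.1] 2.9
   [619.8 228.1] [50.2  7.4] 0.0
   [621.6 250.1] [50.3  7.2] -0.4
   [621.1 271.7] [50.3  7. ] -0.0
side
   [618.4  64.5] [53.3 10.1] 0.5
   [620.  86.] [54.3 12.2] -0.9
   [620.1 108.2] [54.4 11.8] -0.4
   [621.9 128.9] [54.8 12.2] 1.6
   [620.  151.8] [54.3 12.5] -1.0
   [621.4 173.8] [55.3 12.3] 0.7
   [620.  195.4] [54.6 11.6] -0.5
   [619.2 228.2] [55.2 12. ] -0.0
   [621.8 248.9] [54.5 10.6] 0.5
   [620.2 271.5] [54.4 11.2] -0.4
cap 90 (array([457. ,  23.2]), array([91. , 58.9]), 14.9)
cap 190 (array([457.7,  23.5]), array([89.4, 57.4]), 14.6)
knob (array([454.2,  24.4]), array([19.6, 19.4]), -62.0) (249, 248, 10, 10)
```

View pics/c10.png

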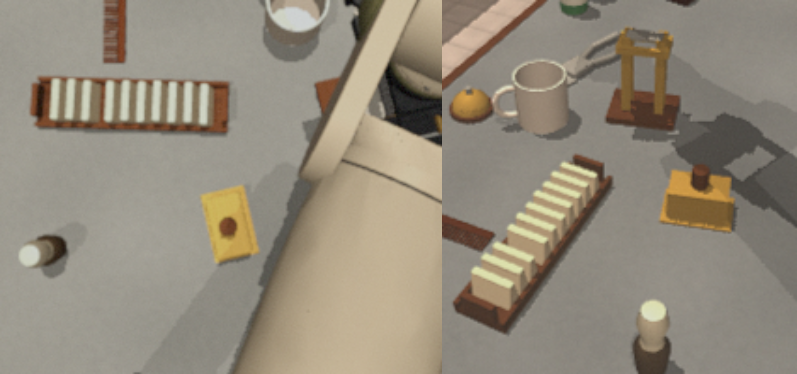

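All ten cakes stand upright and evenly, feet on the floor, and the dispenser is empty. The cap has been knocked to about (454.5,24.6) and still stands at yaw 15°. I'll go for its knob.

Call:
{"api": "step_arm", "payload": {
  "series": [
    {"x":2.58,"y":-1.39,"z":0,"spin":0,"jaw":6},
    {"x":2.58,"y":-1.39,"z":0,"spin":0,"jaw":6},
    {"x":2.58,"y":-1.39,"z":0,"spin":0,"jaw":6},
    {"x":2.58,"y":-1.39,"z":0,"spin":0,"jaw":6},
    {"x":2.58,"y":-1.39,"z":0,"spin":0,"jaw":6},
    {"x":2.58,"y":-1.39,"z":0,"spin":0,"jaw":6},
    {"x":2.58,"y":-1.39,"z":0,"spin":0,"jaw":6},
    {"x":2.58,"y":-1.39,"z":0,"spin":0,"jaw":6},
    {"x":0,"y":0,"z":3,"spin":0,"jaw":6},
    {"x":0,"y":0,"z":3,"spin":0,"jaw":6},
    {"x":0,"y":0,"z":2.5,"spin":0,"jaw":6},
    {"x":0,"y":0,"z":0,"spin":0,"jaw":6}
  ]
}}

```text
time: 35.18
ee_pos: [452.0, 26.6, 145.6]
tool_rot: [[-0.261, 0.965, -0.007], [0.965, 0.261, 0.002], [0.003, -0.006, -1.0]]
contact_force: [-1.1, 0.5, -0.5]
finger_gap: 59.9
```

Call:
{"api": "step_arm", "payload": {
  "series": [
    {"x":0,"y":0,"z":0,"spin":0,"jaw":6}
  ]
}}

```text
time: 35.27
ee_pos: [454.0, 26.0, 148.9]
tool_rot: [[-0.261, 0.965, -0.001], [0.965, 0.261, 0.0], [0.001, -0.001, -1.0]]
contact_force: [1.2, -1.0, 1.2]
finger_gap: 59.9
```

```bash
python3 d.py 454.5,24.6,57,15
python3 - <<'E'
from h import *
s=grab_frame('side')[:,:,::-1]
cv2.imwrite('pics/c11.png',cv2.resize(s[190:280,250:350],(500,450),interpolation=cv2.INTER_CUBIC))
print(proj('side',[[454.5,24.6,79],[454.5,24.6,49]]))
E
```

```text
t 35.27 tcp [454.   26.  148.9] jaw-axis yaw 15.1 tilt [-0.001  0.   ] gap 59.9 F [ 1.2 -1.   1.2] q6 [-0.2   0.31  1.7   0.    1.13 -0.47]
454.5,24.6,57,15 tool cm [-0.15  0.02  9.19] spin 0.1
[[298.11654807 219.72540756]
 [297.34295136 228.49610014]]
```

View pics/c11.png

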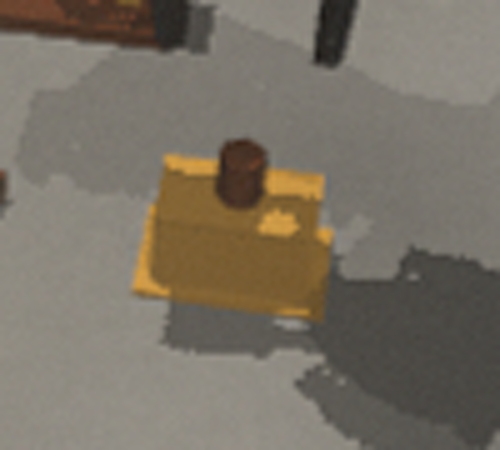

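The knob top is at (298.4,219.6) px and the prediction was (298.1,219.7), so the position is right. Descend and grip.

Call:
{"api": "step_arm", "payload": {
  "series": [
    {"x":-0.15,"y":0,"z":2,"spin":0,"jaw":6},
    {"x":0,"y":0,"z":2,"spin":0,"jaw":6},
    {"x":0,"y":0,"z":2,"spin":0,"jaw":6},
    {"x":0,"y":0,"z":1.5,"spin":0,"jaw":6},
    {"x":0,"y":0,"z":1,"spin":0,"jaw":6},
    {"x":0,"y":0,"z":0.5,"spin":0,"jaw":6},
    {"x":0,"y":0,"z":0,"spin":0,"jaw":6},
    {"x":0,"y":0,"z":0,"spin":0,"jaw":1.5},
    {"x":0,"y":0,"z":0,"spin":0,"jaw":1.5},
    {"x":0,"y":0,"z":0,"spin":0,"jaw":1.5},
    {"x":0,"y":0,"z":0,"spin":0,"jaw":1.5},
    {"x":0,"y":0,"z":0,"spin":0,"jaw":1.5}
  ]
}}

```text
time: 36.32
ee_pos: [454.9, 23.7, 59.1]
tool_rot: [[-0.26, 0.966, 0.001], [0.966, 0.26, -0.0], [-0.0, 0.001, -1.0]]
contact_force: [-0.4, -0.8, 0.2]
finger_gap: 28.8
```

Call:
{"api": "step_arm", "payload": {
  "series": [
    {"x":0,"y":0,"z":0,"spin":0,"jaw":1.5},
    {"x":0,"y":0,"z":0,"spin":0,"jaw":1.5}
  ]
}}

```text
time: 36.48
ee_pos: [454.6, 23.8, 59.0]
tool_rot: [[-0.26, 0.966, -0.0], [0.966, 0.26, -0.0], [-0.0, -0.0, -1.0]]
contact_force: [-2.4, 0.1, 3.3]
finger_gap: 23.1
```

```bash
python3 d.py 614.8,-143.4,295,15
```

```text
t 36.48 tcp [454.6  23.8  59. ] jaw-axis yaw 15.1 tilt [-0. -0.] gap 23.1 F [-2.4  0.1  3.3] q6 [-0.21  0.45  1.81 -0.    0.88 -0.47]
614.8,-143.4,295,15 tool cm [-20.31  11.12 -23.6 ] spin 0.1
```

Call:
{"api": "step_arm", "payload": {
  "series": [
    {"x":0,"y":0,"z":-1.5,"spin":0,"jaw":1.5},
    {"x":0,"y":0,"z":-3,"spin":0,"jaw":1.5},
    {"x":0,"y":0,"z":-3.5,"spin":0,"jaw":1.5},
    {"x":0,"y":0,"z":-3.5,"spin":0,"jaw":1.5},
    {"x":0,"y":0,"z":-3.5,"spin":0,"jaw":1.5},
    {"x":0,"y":0,"z":-3.5,"spin":0,"jaw":1.5},
    {"x":0,"y":0,"z":-2.5,"spin":0,"jaw":1.5},
    {"x":0,"y":0,"z":0,"spin":0,"jaw":1.5}
  ]
}}

```text
time: 37.15
ee_pos: [456.1, 23.6, 273.3]
tool_rot: [[-0.26, 0.966, 0.009], [0.966, 0.26, -0.002], [-0.004, 0.008, -1.0]]
contact_force: [0.3, -0.3, -1.7]
finger_gap: 23.1
```

Call:
{"api": "step_arm", "payload": {
  "series": [
    {"x":-2.26,"y":1.24,"z":0,"spin":0,"jaw":1.5},
    {"x":-2.26,"y":1.24,"z":0,"spin":0,"jaw":1.5},
    {"x":-2.26,"y":1.24,"z":0,"spin":0,"jaw":1.5},
    {"x":-2.26,"y":1.24,"z":0,"spin":0,"jaw":1.5},
    {"x":-2.26,"y":1.24,"z":0,"spin":0,"jaw":1.5},
    {"x":-2.26,"y":1.24,"z":0,"spin":0,"jaw":1.5},
    {"x":-2.26,"y":1.24,"z":0,"spin":0,"jaw":1.5},
    {"x":-2.26,"y":1.24,"z":0,"spin":0,"jaw":1.5},
    {"x":-2.26,"y":1.24,"z":0,"spin":0,"jaw":1.5},
    {"x":0,"y":0,"z":0,"spin":0,"jaw":1.5},
    {"x":0,"y":0,"z":0,"spin":0,"jaw":1.5}
  ]
}}

```text
time: 38.07
ee_pos: [615.3, -144.2, 266.3]
tool_rot: [[-0.259, 0.966, -0.003], [0.966, 0.259, 0.002], [0.002, -0.003, -1.0]]
contact_force: [0.6, -0.0, -1.2]
finger_gap: 23.1
```

```bash
python3 d.py 614.8,-143.4,195,15
python3 - <<'E'
from h import *
s=np.ascontiguousarray(grab_frame('side')[:,:,::-1])
p=state()['ee_pos']
a=np.radians(14.9);Rz=np.array([[np.cos(a),-np.sin(a)],[np.sin(a),np.cos(a)]])
def rectpts(c,hx,hy,z): return np.c_[(Rz@np.array([[hx,hy],[hx,-hy],[-hx,-hy],[-hx,hy]]).T).T+c,[z]*4]
big=cv2.resize(s[90:190,220:330],(770,700),interpolation=cv2.INTER_CUBIC)[:600]
cv2.imwrite('pics/c12.png',big)
f=lambda X:((proj('side',X)-[220,90])*7).round(0).astype(int).tolist()
print('collar pred',f(rectpts([614.8,-143.4],40.5,23.5,136)));print('brim pred',f(rectpts(p[:2],48.5,31.5,p[2]-59)))
E
```

```text
t 38.07 tcp [ 615.3 -144.2  266.3] jaw-axis yaw 15.0 tilt [-0.003  0.002] gap 23.1 F [ 0.6 -0.  -1.2] q6 [-0.42  0.52  0.99  0.    1.64 -0.68]
614.8,-143.4,195,15 tool cm [ 0.08 -0.01  7.14] spin -0.0
collar pred [[225, 453], [248, 392], [442, 412], [425, 474]]
brim pred [[197, 302], [230, 225], [472, 246], [450, 326]]
```

View pics/c12.png

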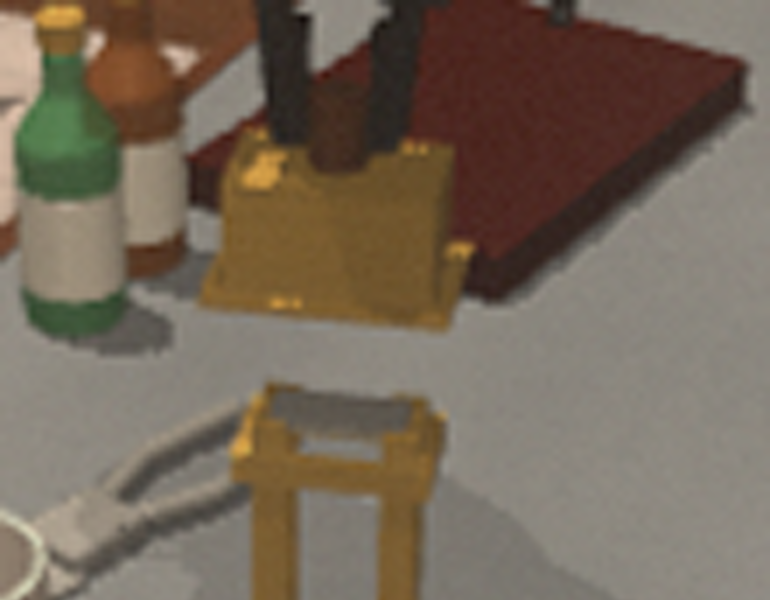

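The cap hangs level and its brim matches the prediction to 3 px. The collar lies about 1 mm from where I assumed, so I'll correct for that and lower.

Call:
{"api": "step_arm", "payload": {
  "series": [
    {"x":0.08,"y":-0.08,"z":1.5,"spin":0,"jaw":1.5},
    {"x":0,"y":0,"z":1.5,"spin":0,"jaw":1.5},
    {"x":0,"y":0,"z":1.2,"spin":0,"jaw":1.5},
    {"x":0,"y":0,"z":0.8,"spin":0,"jaw":1.5},
    {"x":0,"y":0,"z":0.4,"spin":0,"jaw":1.5},
    {"x":0,"y":0,"z":0,"spin":0,"jaw":1.5},
    {"x":0,"y":0,"z":0,"spin":0,"jaw":1.5}
  ]
}}

```text
time: 38.7
ee_pos: [614.3, -142.9, 215.3]
tool_rot: [[-0.26, 0.966, 0.001], [0.966, 0.26, -0.0], [-0.0, 0.001, -1.0]]
contact_force: [1.1, -0.6, -1.0]
finger_gap: 22.9
```

```bash
python3 d.py 614.3,-143.6,195,15
```

```text
t 38.7 tcp [ 614.3 -142.9  215.3] jaw-axis yaw 15.1 tilt [ 0.001 -0.   ] gap 22.9 F [ 1.1 -0.6 -1. ] q6 [-0.42  0.54  1.1   0.    1.51 -0.68]
614.3,-143.6,195,15 tool cm [-0.07 -0.02  2.03] spin 0.1
```

Call:
{"api": "step_arm", "payload": {
  "series": [
    {"x":-0.06,"y":0,"z":0.5,"spin":0,"jaw":1.5},
    {"x":0,"y":0,"z":0.4,"spin":0,"jaw":1.5},
    {"x":0,"y":0,"z":0.3,"spin":0,"jaw":1.5},
    {"x":0,"y":0,"z":0.3,"spin":0,"jaw":1.5},
    {"x":0,"y":0,"z":0.2,"spin":0,"jaw":1.5},
    {"x":0,"y":0,"z":0,"spin":0,"jaw":1.5},
    {"x":0,"y":0,"z":0,"spin":0,"jaw":1.5}
  ]
}}

```text
time: 39.28
ee_pos: [614.5, -143.7, 197.7]
tool_rot: [[-0.26, 0.966, -0.0], [0.966, 0.26, 0.0], [0.0, -0.0, -1.0]]
contact_force: [0.4, 0.2, -0.9]
finger_gap: 23.5
```

Call:
{"api": "step_arm", "payload": {
  "series": [
    {"x":0,"y":0,"z":0.1,"spin":0,"jaw":1.5},
    {"x":0,"y":0,"z":0.1,"spin":0,"jaw":1.5},
    {"x":0,"y":0,"z":0,"spin":0,"jaw":1.5},
    {"x":0,"y":0,"z":0,"spin":0,"jaw":1.5}
  ]
}}

```text
time: 39.62
ee_pos: [614.5, -143.7, 195.8]
tool_rot: [[-0.26, 0.966, 0.0], [0.966, 0.26, -0.0], [-0.0, 0.0, -1.0]]
contact_force: [-0.7, 0.1, -1.6]
finger_gap: 23.0
```

Call:
{"api": "step_arm", "payload": {
  "series": [
    {"x":0,"y":0,"z":0.1,"spin":0,"jaw":1.5},
    {"x":0,"y":0,"z":0.1,"spin":0,"jaw":1.5},
    {"x":0,"y":0,"z":0,"spin":0,"jaw":1.5},
    {"x":0,"y":0,"z":0,"spin":0,"jaw":1.5}
  ]
}}

```text
time: 39.95
ee_pos: [614.7, -143.7, 195.0]
tool_rot: [[-0.26, 0.966, 0.002], [0.966, 0.26, -0.001], [-0.001, 0.001, -1.0]]
contact_force: [-0.9, 1.1, 6.3]
finger_gap: 22.9
```

The cap is seated at 195.0 with 6 N of contact force. Release, retreat and check.

Call:
{"api": "step_arm", "payload": {
  "series": [
    {"x":0,"y":0,"z":-0.05,"spin":0,"jaw":6},
    {"x":0,"y":0,"z":0,"spin":0,"jaw":6},
    {"x":0,"y":0,"z":0,"spin":0,"jaw":6},
    {"x":0,"y":0,"z":0,"spin":0,"jaw":6},
    {"x":0,"y":0,"z":-2,"spin":0,"jaw":6},
    {"x":0,"y":0,"z":-3.5,"spin":0,"jaw":6},
    {"x":0,"y":0,"z":-3.5,"spin":0,"jaw":6},
    {"x":0,"y":0,"z":-2,"spin":0,"jaw":6},
    {"x":-3,"y":-2,"z":0,"spin":0,"jaw":6},
    {"x":-3,"y":-2,"z":0,"spin":0,"jaw":6},
    {"x":-3,"y":-2,"z":0,"spin":0,"jaw":6},
    {"x":-3,"y":-2,"z":0,"spin":0,"jaw":6}
  ]
}}

```text
time: 40.95
ee_pos: [567.7, -281.6, 304.2]
tool_rot: [[-0.26, 0.966, -0.0], [0.966, 0.26, -0.0], [-0.0, -0.0, -1.0]]
contact_force: [0.4, -0.5, -0.2]
finger_gap: 60.4
```

Call:
{"api": "step_arm", "payload": {
  "series": [
    {"x":-3,"y":-2,"z":0,"spin":0,"jaw":6},
    {"x":-3,"y":-2,"z":0,"spin":0,"jaw":6},
    {"x":-3,"y":-2,"z":0,"spin":0,"jaw":6},
    {"x":-3,"y":-2,"z":0,"spin":0,"jaw":6},
    {"x":0,"y":0,"z":0,"spin":0,"jaw":6},
    {"x":0,"y":0,"z":0,"spin":0,"jaw":6},
    {"x":0,"y":0,"z":0,"spin":0,"jaw":6}
  ]
}}

```text
time: 41.53
ee_pos: [522.5, -416.5, 304.1]
tool_rot: [[-0.26, 0.966, -0.0], [0.966, 0.26, 0.001], [0.0, 0.0, -1.0]]
contact_force: [-0.9, -0.0, -0.6]
finger_gap: 60.1
```

```bash
python3 d.py; python3 row.py
python3 - <<'E'
from h import *
o=[np.ascontiguousarray(grab_frame(n)[:,:,::-1]) for n in('top','side')]
hsv=cv2.cvtColor(o[0],cv2.COLOR_BGR2HSV).astype(int);H,S,V=[hsv[...,i] for i in range(3)]
roi=np.zeros(V.shape,bool); roi[145:215,300:370]=1
for t in(150,200):
  for c in comps(roi&(H>18)&(H<32)&(S>120)&(V>t)): print('cap',t,rect('top',c,185))
for n,i in(('top',0),('side',1)):
    d=cv2.absdiff(o[i],cv2.imread(f'pics/{n}0.png')).max(2); 
    if n=='top': print('mug/comb/clipper/brush diffs',[int((d[a:b,e:f]>40).sum()) for a,b,e,f in((98,148,268,316),(88,160,178,197),(108,152,325,408),(255,282,128,162))])
cv2.imwrite('pics/c13.png',np.hstack([cv2.resize(o[0][90:300,120:400],(480,360)),cv2.resize(o[1][110:230,220:320],(300,360))]))
E
```

```text
t 41.53 tcp [ 522.5 -416.5  304.1] jaw-axis yaw 15.1 tilt [-0.     0.001] gap 60.1 F [-0.9 -0.  -0.6] q6 [-0.85  0.58  0.78  0.    1.79 -1.11]
top
   [619.2  63.8] [49.8  7.1] 1.9
   [621.1  85.1] [49.9  7.1] 2.1
   [620.5 108.6] [49.9  7.1] 2.3
   [622.3 130. ] [50.   7.1] 2.4
   [620.6 151.2] [52.3  7.1] 2.6
   [621.2 173.6] [50.2  7.4] -0.2
   [619.4 196.2] [52.4  7.1] 2.9
   [619.8 228.2] [50.2  7.4] 0.0
   [621.6 250.1] [50.3  7.4] -0.0
   [619.9 271.7] [52.5  7. ] -0.0
side
   [618.5  64.9] [53.3  8.4] -1.4
   [620.8  86.5] [52.6  9.7] 0.7
   [620.3 108.4] [53.9  9.7] -0.3
   [622.7 129.1] [53.1 10. ] -0.7
   [619.9 151.8] [54.4  9.9] 0.5
   [620.5 173.7] [53.4  9.9] -0.2
   [620.1 195.7] [53.8 10. ] -0.5
   [619.5 228. ] [54.8  9.5] 0.2
   [622.1 249.3] [54.   9.6] 0.5
   [620.5 271.7] [53.9  9.6] 0.4
cap 150 (array([ 609.5, -135.2]), array([89.4, 62.9]), 14.9)
cap 200 (array([ 616.7, -142.1]), array([78.6, 43.8]), 14.9)
mug/comb/clipper/brush diffs [0, 0, 0, 0]
```

View pics/c13.png

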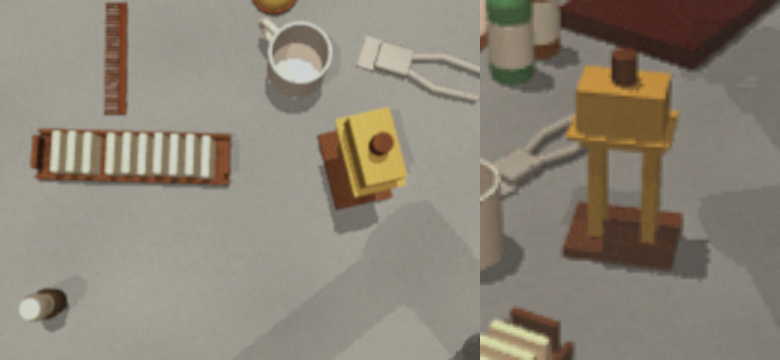

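Run:
```python
from h import *
for n in('top','side'):
    im=np.ascontiguousarray(grab_frame(n)[:,:,::-1]);hsv=cv2.cvtColor(im,cv2.COLOR_BGR2HSV).astype(int)
    m=(hsv[...,0]>15)&(hsv[...,0]<45)&(hsv[...,1]>20)&(hsv[...,1]<110)&(hsv[...,2]>170)
    print(n,[cv2.boundingRect(c) for c in comps(m,15)])
```

```text
top [(162, 366, 21, 18), (302, 333, 87, 51), (421, 295, 9, 13), (131, 264, 11, 13), (218, 168, 6, 24), (200, 168, 6, 24), (209, 167, 6, 24), (191, 167, 5, 24), (181, 167, 6, 24), (168, 167, 6, 24), (158, 166, 6, 24), (149, 166, 6, 24), (286, 116, 22, 17), (328, 111, 76, 37), (272, 100, 10, 10), (0, 0, 512, 50)]
side [(502, 339, 10, 7), (266, 290, 14, 12), (5, 277, 16, 16), (176, 273, 23, 11), (181, 265, 23, 12), (187, 259, 23, 11), (389, 250, 73, 51), (195, 250, 22, 10), (200, 244, 21, 10), (451, 240, 61, 44), (205, 238, 21, 10), (209, 232, 21, 9), (214, 227, 21, 9), (218, 222, 21, 8), (223, 217, 20, 8), (254, 45, 11, 14), (303, 43, 16, 19), (201, 16, 54, 62), (231, 11, 17, 14), (242, 0, 64, 59)]
```

```bash
python3 -c "
from plant import *
print(sign_off())"
```

```text
the job is handed in; nothing more can be done
None
```

The soap tray is restocked and the cap is back on the dispenser. I handed the job in at about 42 s of robot time; `sign_off` gave no verdict.

**What I did:** I lifted the cap onto the counter and pushed the three dispenser cakes into the row. I then added the one cake standing on the counter; I found no second one. While I worked, the cap was knocked about 40 mm aside, so I measured it again before putting it back.

**Last checks**
- **Cakes:** both cameras show ten evenly spaced cakes standing upright. Top centres run from y ≈ 64 to 272 mm, at x ≈ 619–622 mm. Every push ended in firm contact at floor height.
- **Cap:** it met the collar at the expected height and looks level, with its centre about 2 mm from where it started.
- **Other items:** the image areas around the mug, brush, comb and clipper were unchanged from the start.
- **Robot:** it stands clear of everything.

**Disagreements:** the top and side views differed by up to about 1.5 mm on a few cakes, which is within the calibration error. A colour mask for the knob in the first side picture failed, so I checked the knob by projecting its position instead. I viewed 15 pictures, against a plan of about 12 and a limit of 16.

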